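Clamp a stack of blanks in a drilling fixture

TASK

Get the blanks ready for drilling: put the strap on the fixture's bed so that its hole drops over the pin and it lies flat and in line with the bed, then stack every loose blank flat and square on the rectangle marked on the strap. Swing the clamp arm over the stack up to its stop, turn the knob clockwise until the foot just touches the top blank, then tighten it a quarter turn further and no more. Leave the carton, the screwdriver and the abrasive roll where they are.

Things in the scene. Friction and masses are not known exactly. Their poses are not given: they have to be found in the camera images.
- fixture: Drilling fixture, fixed to the bench: dark base plate 240 (x) x 270 (y) x 10 mm, reaching from y = -150 to +120 mm, on it a grey raised bed 200 (along x) x 50 (along y) mm whose top is 40 mm above the bench, and a 30 mm thick, 98 mm tall clamp post at x = +30, y = -120 mm. Origin on the bench under the middle of the bed; x runs along the bed (away from the robot, give or take 15 degrees), y across it, z up.
- pin (a point): Tip of the fixed locating pin in the bed, at x = -70, y = 0, z = 51 mm of the fixture. The pin is 12 mm thick, stands 11 mm above the bed and tapers to 6 mm over its top 5 mm.
- seat (a point): Point on the fixture (x = +30, y = 0, z = 48 mm) where the stack's middle belongs: the middle of the rectangle marked on the strap once the strap is home, at the strap's top face. The clamp foot stands over it when the arm is against its stop. Axes as the fixture's.
- strap_mid (a point): Loose steel strap, 190 (x) x 50 (y) x 8 mm (z), 0.4 kg, with one through hole 17 mm wide and a dark rectangle 80 x 50 mm marked on its top face, centred at x = +30 mm. The point is its centre, half-way up; x points away from the hole's end. It starts flat on the bench, face up, hole end towards the robot.
- strap_hole (a point): Centre of the strap's hole at its underside: x = -70, y = 0, z = -4 mm from the strap's centre. When the strap is home it is at the bed's top, 40 mm above the bench.
- swing (a joint): Angle of the clamp arm about the post, rad: 0 = against its stop with the foot over the stack, grows anticlockwise seen from above (the arm then points towards the robot; most 2.1). It starts swung aside. The arm is a grey bar 30 mm wide, 22 mm high (110 to 132 mm above the bench), reaching from the post axis 140 mm outwards; at 0 it points along the fixture's +y. It stays where it is left (about 0.3 N m of friction) and can be pushed on its side.
- bar_mid (a point): Point in the middle of the clamp arm's bar, 65 mm from the post axis, 121 mm above the bench.
- knob (a joint): Angle of the black clamp knob, rad, growing clockwise seen from above (tightening); 0 to 12. One full turn (6.283 rad) lowers the foot by 24 mm. It stays where it is left (friction about 0.12 N m).
- knob_mid (a point): Centre of the round black knob on top of the arm's end, 120 mm from the post axis: 44 mm thick, from 134 to 160 mm above the bench, with a light bar across its top that shows its angle. The point is on its axis, 147 mm above the bench; its height does not change as the knob turns.
- foot (a joint): How far the sprung clamp foot is pushed back into its screw, m: 0 when it touches nothing, most 0.012. Spring 2 N per mm after a first 2 N. A quarter turn past touching makes it about 0.006.
- foot_face (a point): Middle of the under side of the clamp foot (a steel disc 36 mm wide) under the knob. With the knob at 0 it is 94 mm above the bench.
- carton: White carton, 150 x 70 x 60 mm, to be left alone. Origin at the middle of its underside.
- driver: Screwdriver lying on the bench, to be left alone.
- roll: Grey abrasive roll standing on end, 100 mm wide, 90 mm tall, to be left alone. Origin at the middle of its underside.
- blank1_mid (a point): Loose aluminium blank, 80 (x) x 50 (y) x 8 mm (z), 0.09 kg, plain, flat on the bench at the start; the point is its centre, half-way up. All blanks are alike; two to four of the four are there, in any order of stacking.
- blank2_mid (a point): Loose aluminium blank, 80 (x) x 50 (y) x 8 mm (z), 0.09 kg, plain, flat on the bench at the start; the point is its centre, half-way up. All blanks are alike; two to four of the four are there, in any order of stacking.
- blank3_mid (a point): Loose aluminium blank, 80 (x) x 50 (y) x 8 mm (z), 0.09 kg, plain, flat on the bench at the start; the point is its centre, half-way up. All blanks are alike; two to four of the four are there, in any order of stacking.
- blank4_mid (a point): Loose aluminium blank, 80 (x) x 50 (y) x 8 mm (z), 0.09 kg, plain, flat on the bench at the start; the point is its centre, half-way up. All blanks are alike; two to four of the four are there, in any order of stacking.
Things that resemble listed ones, but are neither listed nor needed, are in the scene too. Of the things shaped like the part that bears strap_mid, the bare steel one is meant.

How it is judged:
On the way, in this order (a step that is already met when the one before it is completed fails the run):
1. the strap lies home on the bed with its hole over the pin (horizontal distance between strap_hole and pin below 0.004 m and z of strap_hole in the frame of fixture below 0.0425 m and angle between strap_mid's own z axis and vertical below 0.03 rad and angle between the x axis of strap_mid and the x axis of fixture, either way round below 0.09 rad), for 0.2 s.
2. all blanks are stacked flat and square on the strap's rectangle (all of step 1 and horizontal distance between each of blank1_mid, blank2_mid, blank3_mid, blank4_mid and seat below 0.01 m and angle between the x axis of each of blank1_mid, blank2_mid, blank3_mid, blank4_mid and the x axis of fixture, either way round below 0.12 rad and angle between each of blank1_mid, blank2_mid, blank3_mid, blank4_mid's own z axis and vertical below 0.04 rad and z of blank1_mid in the frame of seat between 0.002 and 0.034 m and z of blank2_mid in the frame of seat between 0.002 and 0.034 m and z of blank3_mid in the frame of seat between 0.002 and 0.034 m and z of blank4_mid in the frame of seat between 0.002 and 0.034 m), for 0.2 s.
At the end, for the whole second after the job is handed in: Strap home on the pin (4 mm), level, in line within 5 deg; every blank level in the stack, within 10 mm of the seat and square within 7 deg; arm within 4 deg of its stop; foot pressing the stack, pushed back 4.2 to 7.8 mm (63 to 117 deg of knob past touching); all at rest (all of step 2 and linear speed of each of strap, blank1, blank2, blank3, blank4 below 0.01 m/s and value of joint swing below 0.07 rad and value of joint foot between 0.0042 and 0.0078 m).
It fails at once if the clamp is overtightened (foot pushed back more than 10.5 mm) (value of joint foot above 0.0105 m).
It fails at once if the carton, screwdriver or roll is moved more than 30 mm (distance of any of carton, driver, roll from where it was at the start of the episode above 0.03 m).
Of blank1, blank2, blank3, blank4 only 2 to 4 are there at a start; the rules pass over those that are not, and their reading is None.
At some moment in a run one of blank1, blank2, blank3, blank4 may be knocked a few centimetres aside while the robot is not near it.
Once in a run the grip may slacken for a moment while it holds something.
It also fails if it takes over 210 s, if anything falls off the work surface, if the arm or the gripper's body presses on something with over 40 N, if the wrist force passes 120 N, or if a joint passes its speed limit or range.

ROBOT

A 6-joint arm with a two-finger parallel gripper is mounted at the origin on the work surface. World frame = base frame: x ahead of the robot, y to its left, z up, the work surface at z = 0. Lengths are in m, angles in rad, forces in N, time in s.
With the tool pointing down it reaches from about 0.35 to 0.775 m from the base axis. Payload 7.3 kg.
Tool frame: the origin (TCP) lies midway between the tips of the shut fingers; the grasp point (between the pads) lies 19 mm behind it; z points along the fingers, y is the direction in which the jaws open and shut (so a half turn about z gives the same grasp; the last joint's range is limited). The gripper opens to 92 mm and grips with 3 to 60 N. Pads are 19 mm wide; open, the fingers measure 130 mm over their backs; the gripper's body (75 mm by 190 mm) begins 47 mm behind the grasp point.
Start: joints at [1.002, 0.342, 1.524, -0, 1.275, -0.146], TCP at [0.215, 0.479, 0.227] pointing down, gripper open.
Joint ranges: [-2.53, 2.53], [-0.77, 2.02], [0.04, 2.7], [-1, 4.14], [0.28, 2.66], [-3.11, 3.11]. Speed limits (rad/s): [2.57, 2.57, 3.14, 3.14, 3.14, 3.14].

INTERFACE

Orientations are given as [roll, pitch, yaw] about the fixed x, y, z axes, in that order (R = Rz(yaw) Ry(pitch) Rx(roll)).
In Python, from cell import robot gives the robot as it stands.
- The arm moves only by the shell command python3 -m crank 'ROWS' [FORCE]. ROWS is a JSON object of lists of equal length, an entry for each row: "claw": the opening, from 0 (shut) to 1 (fully open); "delta_pos": the shift along the tool's x, y, z in units of 25 mm (1.0 is 25 mm), a list of three; "roll": the turn about the tool's z in units of 6 degrees (1.0 is 6 degrees). In form: {"claw": [claw, ...], "delta_pos": [[dx, dy, dz], ...], "roll": [roll, ...]}. A call has exactly 8 rows; each row is the pose to reach, as a shift and turn from the pose commanded when the call began, along the tool's axes at that moment; what a row does not reach only later rows make up. A row lasts 1/12 s, in which the tool goes at most 41.7 mm and 7.16 degrees, less where a joint would pass 70% of its speed; a pose out of reach is approached as far as the arm can. A call with a gripper value outside its range is refused whole. The fingers move at their own pace and stop on an object; FORCE is the grip in N (left out, the last holds). Time passes only in rows, so rows that repeat a pose let the fingers close, or fill a call up. It gives the time, the measured TCP pose, the force and the opening at its end, in the units of the state.
- robot.observe(): the state, without advancing time (a new reading comes with each control period).
- robot.read_camera(name): name is "scene" or "top"; returns a dict with "color" (480x640x3 uint8, blue, green, red), "fx", "fy", "cx", "cy" (pixels), "rvec" (rotation vector, rad) and "tvec" (3), from world to camera coordinates, as OpenCV has them. Camera axes: x right, y down, z forward; pixel columns grow to the right and rows downward; lengths in m; the calibration is good to about 2 mm. A picture is of the moment at which its call begins. There is no depth.
- robot.hand_in(): hands the job in, once; it reports no verdict.
The state is a dict: "time": time; "qpos": joint angles; "qvel": joint speeds; "joint_efforts": joint torques, N m; "tool_pos": TCP position; "tool_rot": TCP orientation; "contact_force": force on the tool from outside, world axes, zero at the start; "torque": the same for the moment, N m; "opening": finger opening in m.
Only numpy, scipy, OpenCV 4.12 (cv2) and the standard library are available. Lean on these libraries where they do the work, as an engineer would, in place of code of your own. Each camera call takes 0.05 s, during which the arm holds its last target.

## Working session

There is one attempt and no reset: what is moved stays moved. The work goes in short steps, Python scripts to look and compute and a shell command to move; the robot and the scene stay as the last step left them, time stands still between calls to the robot, and variables do not carry over. Pictures are saved under pics/ and viewed, and the job is handed in when it is done.

```bash
ls; mkdir -p pics
python3 - <<'E'
from cell import robot
import cv2,json
print(robot.observe())
for n in ("scene","top"):
    c=robot.read_camera(n); cv2.imwrite(f"pics/{n}0.png",c["color"]); print(n,[c[k] for k in("fx","fy","cx","cy","rvec","tvec")])
E
```

```text
pics
{'time': 0.0, 'qpos': array([ 1.00196017e+00,  3.42688949e-01,  1.52502783e+00, -3.58472966e-06,
        1.27540826e+00, -1.46009086e-01]), 'qvel': array([ 5.25865859e-04, -1.18537445e-03, -3.02189246e-04, -1.10864535e-03,
        2.87912416e-05,  9.77196669e-04]), 'joint_efforts': array([-1.43392241e-03, -4.31238091e+01, -2.44223768e+01,  7.16203311e-02,
        5.58321574e-02, -1.08265901e-04]), 'tool_pos': array([0.21518721, 0.4784171 , 0.22605872]), 'tool_rot': array([-3.14007607e+00, -2.19557561e-04,  2.71876646e+00]), 'contact_force': array([ 0.33717329, -0.22016363, -0.38299072]), 'torque': array([-0.01900187,  0.02330134, -0.05248108]), 'opening': 0.09206091488458824}
scene [473.4194998952015, 473.4194998952015, 316.8355969171924, 246.19621989934322, array([ 1.73379867,  1.43459464, -0.82046982]), array([-0.07091663, -0.13627181,  1.81543275])]
top [443.31118786702524, 443.31118786702524, 320.6324129089138, 243.69783657316617, array([ 2.16005617, -2.18070923,  0.13357789]), array([-0.00174279,  0.45839429,  1.18584137])]
```

View pics/scene0.png

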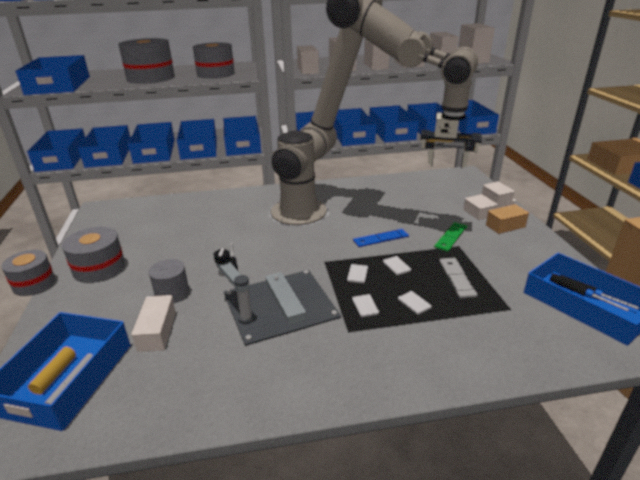

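View pics/top0.png

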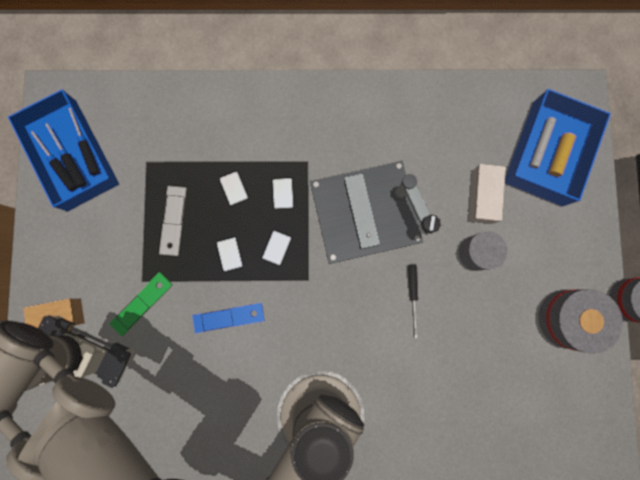

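```bash
cat > h.py <<'E'
import numpy as np,cv2
from cell import robot
def cam(n="top"):
    c=robot.read_camera(n); c["K"]=np.array([[c["fx"],0,c["cx"]],[0,c["fy"],c["cy"]],[0,0,1]]); c["R"]=cv2.Rodrigues(np.array(c["rvec"]))[0]; c["t"]=np.array(c["tvec"]).ravel(); return c
def p2w(c,uv,z):
    uv=np.atleast_2d(np.array(uv,float)); d=np.c_[(uv-[c["cx"],c["cy"]])/c["fx"],np.ones(len(uv))]@c["R"]; o=-c["R"].T@c["t"]
    return o+d*((z-o[2])/d[:,2])[:,None]
def w2p(c,X): return cv2.projectPoints(np.atleast_2d(np.array(X,float)),np.array(c["rvec"],float),c["t"],c["K"],None)[0][:,0]
def crop(c,x0,y0,x1,y1,s,name):
    im=cv2.resize(c["color"][y0:y1,x0:x1],None,fx=s,fy=s,interpolation=cv2.INTER_CUBIC); cv2.imwrite("pics/"+name,im)
def rects(c,z,th=100,roi=None,inv=False):
    g=cv2.cvtColor(c["color"],cv2.COLOR_BGR2GRAY)
    m=((g>th)).astype(np.uint8)
    if roi: 
        k=np.zeros_like(m);k[roi[1]:roi[3],roi[0]:roi[2]]=1;m*=k
    for q in cv2.findContours(m,cv2.RETR_EXTERNAL,cv2.CHAIN_APPROX_NONE)[0]:
        if cv2.contourArea(q)<100: continue
        w=p2w(c,q[:,0].astype(float),z)[:,:2]*1000
        (x,y),(a,b),an=cv2.minAreaRect(w.astype(np.float32))
        if a<b: an+=90; a,b=b,a
        an=(an+90)%180-90
        print("ctr px",q[:,0].mean(0).round(1),"world mm",round(x,1),round(y,1),"size",round(a,1),round(b,1),"long axis deg",round(an,1))
E
python3 - <<'E'
from h import *
c=cam()
o=-c["R"].T@c["t"];print("cam",o)
rects(c,0.008,120,(146,165,306,278))
crop(c,140,155,310,290,4.5,"t1.png"); crop(c,300,150,460,270,5,"t2.png")
E
```

```text
cam [0.32489466 0.009623   1.22910495]
ctr px [229.1 253.8] world mm 434.4 246.7 size 84.2 54.4 long axis deg 14.5
ctr px [276.3 247.3] world mm 451.2 116.4 size 83.8 54.1 long axis deg -22.4
ctr px [172.4 220.3] world mm 529.7 404.7 size 191.7 51.8 long axis deg -5.4
ctr px [282.5 192.9] world mm 604.5 99.1 size 85.6 53.3 long axis deg 0.1
ctr px [233.2 187.9] world mm 620.5 237.3 size 84.4 53.9 long axis deg 22.4
```

View pics/t1.png

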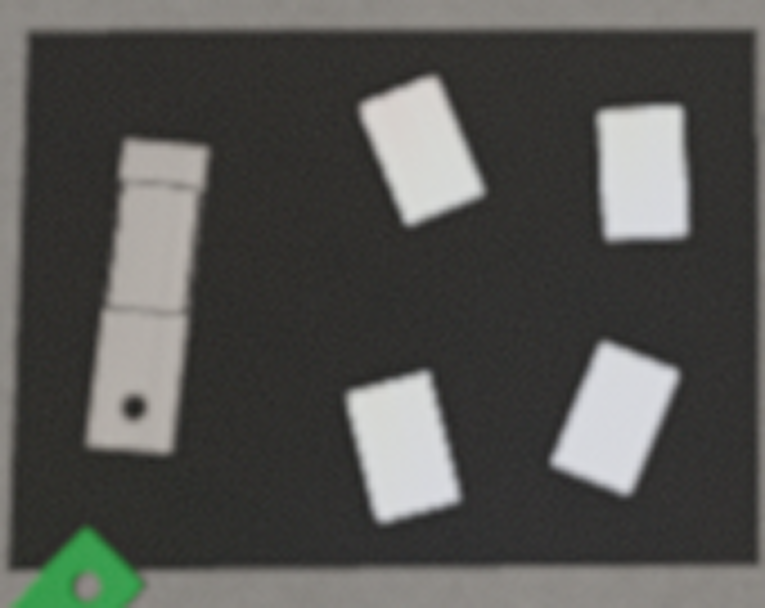

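View pics/t2.png

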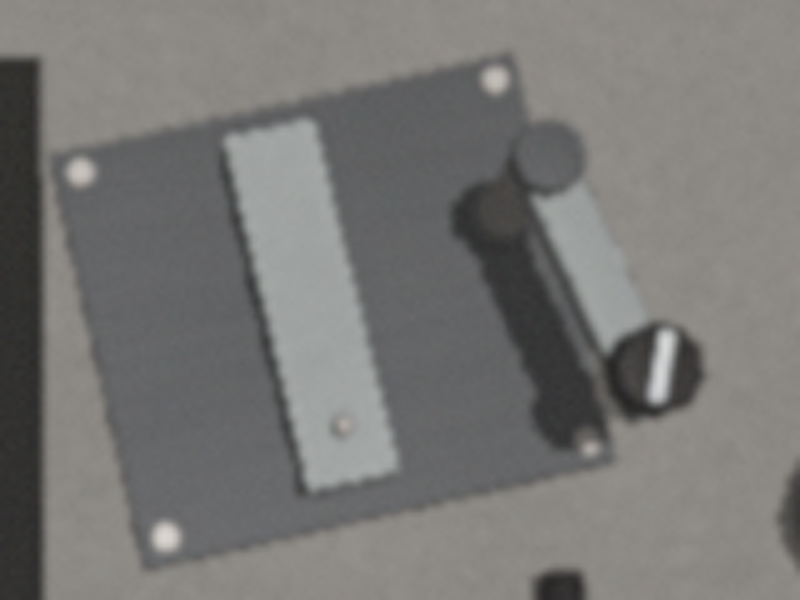

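```bash
cat >> h.py <<'E'
def fitfix(c,corr,extra_z=0):
    from scipy.optimize import least_squares
    P=np.array([q[0] for q in corr],float);U=np.array([q[1] for q in corr],float)
    def pr(p):
        X=P.copy();ca,sa=np.cos(p[2]),np.sin(p[2]);X[:,0]=p[0]+ca*P[:,0]-sa*P[:,1];X[:,1]=p[1]+sa*P[:,0]+ca*P[:,1];return w2p(c,X)
    r=least_squares(lambda p:(pr(p)-U).ravel(),[.5,0,0.2],loss="soft_l1",f_scale=0.5)
    print((pr(r.x)-U).round(1).tolist()); return r.x
E
python3 - <<'E'
from h import *
c=cam()
k=lambda u,v:(u/5+300-.4,v/5+150-.4)
corr=[((.12,.12,.01),k(52,157)),((.12,-.15,.01),k(512,55)),((-.12,-.15,.01),k(612,460)),((-.12,.12,.01),k(147,570)),
((.1,.025,.04),k(223,137)),((.1,-.025,.04),k(318,118)),((-.1,-.025,.04),k(400,468)),((-.1,.025,.04),k(305,493)),((-.07,0,.051),k(343,425))]
p=fitfix(c,corr);print(p,np.degrees(p[2]))
kk=lambda u,v:(u/4.5+140-.4,v/4.5+155-.4)
hole=p2w(c,kk(133,407),.008)[0]*1000;cor=p2w(c,[kk(122,138),kk(210,146),kk(174,455),kk(86,449)],.008)*1000
print(hole,cor,cor.mean(0))
d=(cor[0]+cor[1]-cor[2]-cor[3])/2;print(np.linalg.norm(d),np.degrees(np.arctan2(d[1],d[0])))
for z,u in((.16,(660,367)),(.15,(548,157))):
  print("knob/hub",p2w(c,k(*u),z)[0]*1000)
E
```

```text
[[-0.8, -0.5], [0.2, -0.7], [1.2, 0.4], [-0.5, 0.1], [0.2, 0.2], [-1.1, 0.1], [-0.2, 0.6], [0.8, -0.3], [0.1, -0.1]]
[ 0.54747659 -0.11897813  0.21562711] 12.354523595174934
[460.24444241 411.70061798   8.        ] [[628.75661081 423.12799501   8.        ]
 [623.27598099 368.43572841   8.        ]
 [430.48134057 385.9137118    8.        ]
 [434.6554842  439.62218676   8.        ]] [529.29235414 404.27490549   8.        ]
194.19220069059375 -5.018103008980863
knob/hub [ 491.9756043  -276.37210702  160.        ]
knob/hub [ 599.93264802 -227.0129584   150.        ]
```

```bash
cat >> h.py <<'E'
def fx(x,y,p=(.5475,-.1190,12.35)):
    a=np.radians(p[2]);return p[0]+np.cos(a)*x-np.sin(a)*y,p[1]+np.sin(a)*x+np.cos(a)*y
def plan(x,y,z,yawdeg):
    from scipy.spatial.transform import Rotation as Ro
    s=robot.observe();R=Ro.from_euler("xyz",s["tool_rot"]).as_matrix()
    d=R.T@(np.array([x,y,z])-s["tool_pos"])/.025
    dy=(yawdeg-np.degrees(s["tool_rot"][2])+180)%360-180
    print("delta",d.round(2).tolist(),"roll",round(-dy/6,2),"| now",s["tool_pos"].round(4),np.degrees(s["tool_rot"]).round(1),"q6",s["qpos"][5].round(2),"open",round(s["opening"],4),"F",s["contact_force"].round(1),"T",s["torque"].round(2),"t",round(s["time"],2))
E
python3 -c "
from h import *
plan(.5096,.4063,.08,174.8)"
```

```text
delta [-11.92, 2.2, 5.85] roll -3.17 | now [0.2153 0.4786 0.2263] [-180.    -0.   155.8] q6 -0.15 open 0.0915 F [ 0.3 -0.7 -0.5] T [0.01 0.05 0.  ] t 0.2
```

```bash
python3 -m crank '{"claw":[0.9,0.9,0.9,0.9,0.9,0.9,0.9,0.9],"delta_pos":[[-1.5,0.3,0.8],[-3,0.6,1.5],[-4.5,0.9,2.3],[-6,1.2,3],[-7.5,1.5,3.7],[-9,1.8,4.5],[-10.5,2,5.2],[-11.92,2.2,5.85]],"roll":[-0.4,-0.8,-1.2,-1.6,-2,-2.4,-2.8,-3.17]}' 40
python3 -c "
from h import *
plan(.5096,.4063,.003,174.8)"
```

```text
time: 0.87
tool_pos: [0.5083, 0.4067, 0.0805]
tool_rot: [-3.141, -0.001, 3.053]
contact_force: [0.8, 1.3, 0.3]
opening: 0.0824
delta [-0.06, -0.01, 3.1] roll 0.02 | now [0.5083 0.4067 0.0805] [-180.    -0.   174.9] q6 -0.93 open 0.0824 F [0.8 1.3 0.3] T [0.07 0.02 0.05] t 0.87
```

```bash
python3 -m crank '{"claw":[0.9,0.9,0.9,0.9,0.9,0.9,0.9,0.9],"delta_pos":[[-0.06,0,0.7],[-0.06,0,1.4],[-0.06,0,2],[-0.06,0,2.5],[-0.06,0,2.9],[-0.06,0,3.1],[-0.06,0,3.1],[-0.06,0,3.1]],"roll":[0,0,0,0,0,0,0,0]}' 
python3 -c "
from h import *
plan(.5096,.4063,.003,174.8)
c=cam();crop(c,100,150,260,270,5,'g1.png')"
```

```text
time: 1.53
tool_pos: [0.5084, 0.4077, 0.0048]
tool_rot: [3.141, 0.0, 3.051]
contact_force: [0.5, 0.5, 0.7]
opening: 0.0828
delta [-0.05, -0.05, 0.07] roll 0.0 | now [0.5084 0.4077 0.0048] [180.    0.  174.8] q6 -0.92 open 0.0828 F [0.5 0.5 0.7] T [ 0.02  0.02 -0.  ] t 1.53
```

View pics/g1.png

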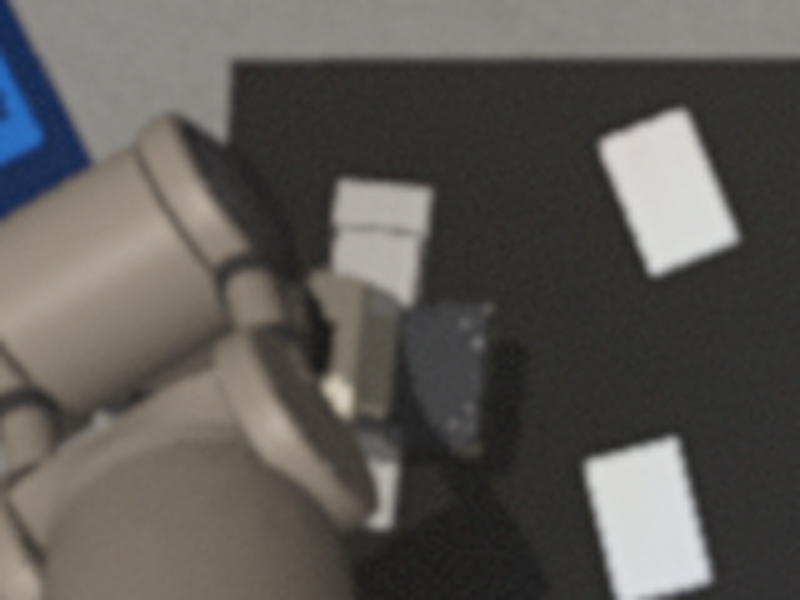

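```bash
python3 -m crank '{"claw":[0.9,0.9,0.4,0.4,0.4,0.4,0.4,0.4],"delta_pos":[[0,0,0.1],[0,0,0.1],[0,0,0.1],[0,0,0.1],[0,0,0.1],[0,0,0.1],[0,0,0.1],[0,0,0.1]],"roll":[0,0,0,0,0,0,0,0]}' 58
python3 -c "
from h import *
plan(.5096,.4063,.003,174.8)"
```

```text
time: 2.25
tool_pos: [0.5084, 0.4076, 0.0019]
tool_rot: [3.141, 0.0, 3.051]
contact_force: [0.4, 1.4, 0.1]
opening: 0.0494
delta [-0.05, -0.05, -0.04] roll -0.0 | now [0.5084 0.4076 0.0019] [180.    0.  174.8] q6 -0.92 open 0.0494 F [0.4 1.4 0.1] T [0.18 0.03 0.04] t 2.25
```

```bash
python3 -m crank '{"claw":[0.4,0.4,0.4,0.4,0.4,0.4,0.4,0.4],"delta_pos":[[0,0,-0.4],[0,0,-0.9],[0,0,-1.5],[0,0,-2.1],[0,0,-2.7],[0,0,-3.2],[0,0,-3.6],[0,0,-3.6]],"roll":[0,0,0,0,0,0,0,0]}'
python3 -c "
from h import *
x,y=fx(-21,0)
plan(x,y,.09,192.35)
c=cam('scene');crop(c,380,160,540,320,4,'g2.png')"
```

```text
time: 2.92
tool_pos: [0.5095, 0.4081, 0.095]
tool_rot: [3.139, 0.004, 3.051]
contact_force: [0.4, 0.9, -3.6]
opening: 0.0488
delta [797.45, -274.19, -3.58] roll -2.93 | now [0.5095 0.4081 0.095 ] [179.8   0.2 174.8] q6 -0.92 open 0.0488 F [ 0.4  0.9 -3.6] T [0.   0.04 0.05] t 2.92
```

View pics/g2.png

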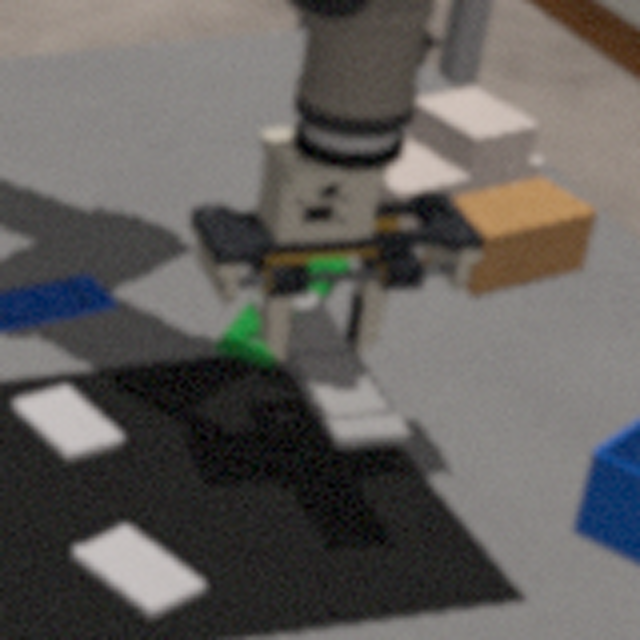

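```bash
python3 -c "
from h import *
x,y=fx(-.021,0)
plan(x,y,.095,192.35)"
```

```text
delta [-2.65, -21.09, -0.09] roll -2.93 | now [0.5089 0.4077 0.0933] [1.799e+02 1.000e-01 1.748e+02] q6 -0.92 open 0.0486 F [ 0.9 -0.1 -3.4] T [ 0.07  0.09 -0.02] t 2.97
```

```bash
python3 -m crank '{"claw":[0.4,0.4,0.4,0.4,0.4,0.4,0.4,0.4],"delta_pos":[[0,-0.4,0],[0,-1.2,0],[-0.2,-2.2,0],[-0.4,-3.2,0],[-0.6,-4.2,0],[-0.7,-5.2,0],[-0.8,-6.2,0],[-0.9,-7.2,0]],"roll":[-0.1,-0.2,-0.4,-0.6,-0.8,-0.9,-1,-1.1]}'
python3 -c "
from h import *
x,y=fx(-.021,0)
plan(x,y,.095,192.35)"
```

```text
time: 3.63
tool_pos: [0.5132, 0.224, 0.0907]
tool_rot: [-3.141, -0.002, -3.116]
contact_force: [-0.3, -0.9, -3.8]
opening: 0.0487
delta [-0.2, -13.91, -0.16] roll -1.82 | now [0.5132 0.224  0.0907] [-1.800e+02 -1.000e-01 -1.786e+02] q6 -1.32 open 0.0487 F [-0.3 -0.9 -3.8] T [ 0.04  0.13 -0.03] t 3.63
```

```bash
python3 -m crank '{"claw":[0.4,0.4,0.4,0.4,0.4,0.4,0.4,0.4],"delta_pos":[[0,-1,-0.1],[0,-2,-0.1],[0,-3,-0.1],[0,-4,-0.1],[0,-5,-0.1],[-0.1,-6,-0.1],[-0.1,-7,-0.1],[-0.1,-8,-0.1]],"roll":[-0.2,-0.4,-0.6,-0.8,-1,-1.2,-1.4,-1.5]}'
python3 -c "
from h import *
x,y=fx(-.021,0)
plan(x,y,.095,192.35)"
```

```text
time: 4.3
tool_pos: [0.5205, 0.0245, 0.0934]
tool_rot: [3.141, -0.002, -2.959]
contact_force: [0.5, -0.2, -3.8]
opening: 0.0491
delta [0.82, -5.87, -0.07] roll -0.31 | now [0.5205 0.0245 0.0934] [ 1.800e+02 -1.000e-01 -1.695e+02] q6 -1.85 open 0.0491 F [ 0.5 -0.2 -3.8] T [0.05 0.04 0.02] t 4.3
```

```bash
python3 -m crank '{"claw":[0.4,0.4,0.4,0.4,0.4,0.4,0.4,0.4],"delta_pos":[[0.2,-1,0],[0.3,-2,0],[0.4,-3,0],[0.6,-4,0],[0.7,-4.8,0],[0.8,-5.5,0],[0.82,-5.87,0],[0.82,-5.87,0]],"roll":[-0.1,-0.2,-0.3,-0.3,-0.3,-0.3,-0.3,-0.3]}'
python3 -c "
from h import *
x,y=fx(-.021,0)
plan(x,y,.095,192.35)
c=cam('top');crop(c,300,150,460,270,5,'g3.png')
c=cam('scene');crop(c,200,210,360,350,5,'g4.png')"
```

```text
time: 4.97
tool_pos: [0.5275, -0.1237, 0.0936]
tool_rot: [3.141, -0.001, -2.931]
contact_force: [0.5, 0.6, -3.7]
opening: 0.0489
delta [0.02, 0.01, -0.06] roll -0.05 | now [ 0.5275 -0.1237  0.0936] [ 1.800e+02 -1.000e-01 -1.679e+02] q6 -2.15 open 0.0489 F [ 0.5  0.6 -3.7] T [ 0.08  0.07 -0.03] t 4.97
```

View pics/g3.png

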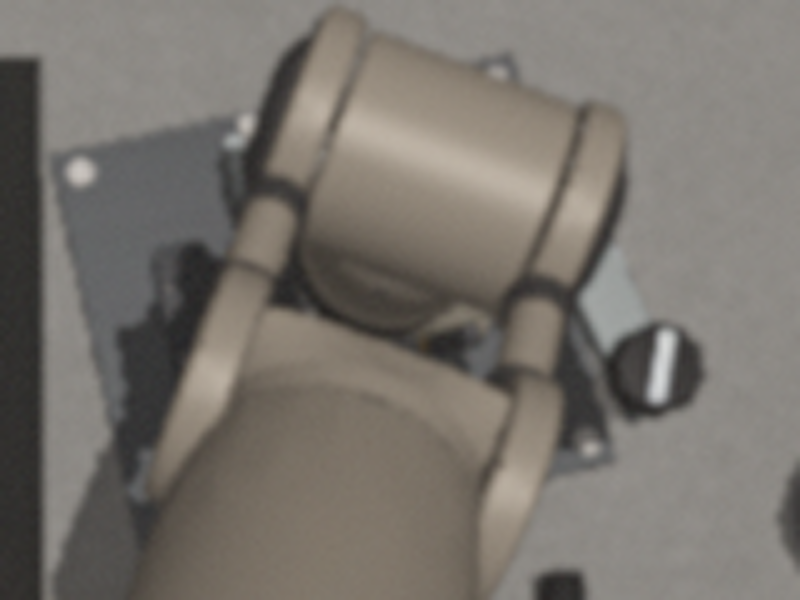

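View pics/g4.png

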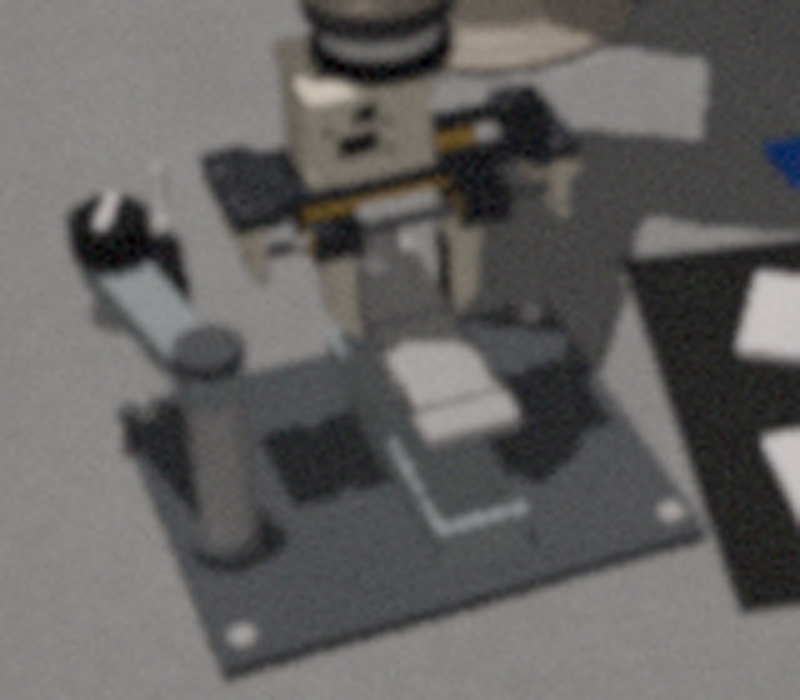

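```bash
python3 -c "
from h import *
c=cam('scene')
P=[(*fx(.095,s*.025),z) for z in(.0915,.0995) for s in(-1,1)]
print(((w2p(c,P)-[200,210]+.4)*5).round(0).tolist())
im=cv2.resize(c['color'][230:320,250:330],None,fx=8,fy=8,interpolation=cv2.INTER_CUBIC)
for q in (w2p(c,P)-[250,230]+.45)*8: cv2.circle(im,tuple(int(v) for v in q),3,(0,0,255),-1)
cv2.imwrite('pics/g5.png',im)"
```

```text
[[427.0, 448.0], [518.0, 423.0], [426.0, 435.0], [517.0, 411.0]]
```

View pics/g5.png

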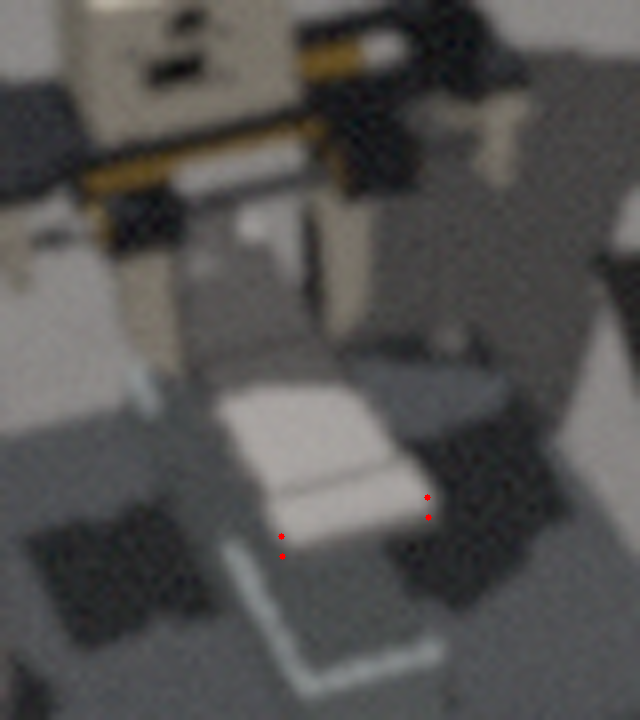

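```bash
python3 -m crank '{"claw":[0.4,0.4,0.4,0.4,0.4,0.4,0.4,0.4],"delta_pos":[[0,0,0.3],[0,0,0.6],[0,0,0.9],[0,0,1.2],[0,0,1.4],[0,0,1.5],[0,0,1.5],[0,0,1.5]],"roll":[0,0,0,0,0,0,0,0]}'
python3 -m crank '{"claw":[0.4,0.4,0.4,0.4,0.4,0.4,0.4,0.4],"delta_pos":[[0,0,0.06],[0,0,0.12],[0,0,0.18],[0,0,0.24],[0,0,0.3],[0,0,0.3],[0,0,0.3],[0,0,0.3]],"roll":[0,0,0,0,0,0,0,0]}'
python3 -c "
from h import *
x,y=fx(-.021,0)
plan(x,y,.0425,192.35)"
```

```text
time: 5.78
tool_pos: [0.5282, -0.1218, 0.0567]
tool_rot: [3.141, -0.0, -2.929]
contact_force: [0.2, -0.5, -3.8]
opening: 0.0489
time: 6.45
tool_pos: [0.5281, -0.1218, 0.0494]
tool_rot: [3.142, 0.0, -2.929]
contact_force: [0.2, -0.4, -3.7]
opening: 0.0492
delta [0.06, -0.06, 0.27] roll -0.03 | now [ 0.5281 -0.1218  0.0494] [ 180.     0.  -167.8] q6 -2.15 open 0.0492 F [ 0.2 -0.4 -3.7] T [ 0.05  0.15 -0.  ] t 6.45
```

```bash
python3 -m crank '{"claw":[0.4,0.4,0.4,0.4,0.4,0.4,0.4,0.4],"delta_pos":[[0,0,0.05],[0,0,0.1],[0,0,0.15],[0,0,0.2],[0,0,0.2],[0,0,0.2],[0,0,0.2],[0,0,0.2]],"roll":[0,0,0,0,0,0,0,0]}'
python3 -c "
from h import *
x,y=fx(-.021,0)
plan(x,y,.0425,192.35)"
```

```text
time: 7.12
tool_pos: [0.5281, -0.1218, 0.0444]
tool_rot: [3.142, 0.0, -2.929]
contact_force: [0.4, -0.2, -3.3]
opening: 0.049
delta [0.06, -0.06, 0.07] roll -0.03 | now [ 0.5281 -0.1218  0.0444] [ 180.     0.  -167.8] q6 -2.15 open 0.049 F [ 0.4 -0.2 -3.3] T [0.05 0.03 0.02] t 7.12
```

```bash
python3 -m crank '{"claw":[0.4,0.4,0.4,0.4,0.4,0.4,0.4,0.4],"delta_pos":[[0,0,0.03],[0,0,0.06],[0,0,0.1],[0,0,0.1],[0,0,0.1],[0,0,0.1],[0,0,0.1],[0,0,0.1]],"roll":[0,0,0,0,0,0,0,0]}'
python3 -c "
from h import *
x,y=fx(-.021,0)
plan(x,y,.0425,192.35)"
```

```text
time: 7.78
tool_pos: [0.5281, -0.1219, 0.0419]
tool_rot: [-3.142, 0.0, -2.929]
contact_force: [-0.2, -0.7, -1.8]
opening: 0.0493
delta [0.06, -0.05, -0.02] roll -0.03 | now [ 0.5281 -0.1219  0.0419] [-180.     0.  -167.8] q6 -2.15 open 0.0493 F [-0.2 -0.7 -1.8] T [0.03 0.08 0.05] t 7.78
```

```bash
python3 -m crank '{"claw":[0.7,0.7,0.7,0.7,0.7,0.7,0.7,0.7],"delta_pos":[[0,0,0],[0,0,0],[0,0,0],[0,0,-0.3],[0,0,-1],[0,0,-2],[0,0,-3],[0,0,-4]],"roll":[0,0,0,0,0,0,0,0]}'
python3 -c "
from h import *
plan(.5,.15,.15,102.35)"
```

```text
time: 8.45
tool_pos: [0.528, -0.1218, 0.1435]
tool_rot: [-3.142, 0.0, -2.929]
contact_force: [1.2, -0.3, 0.2]
opening: 0.0643
delta [-1.2, 10.86, -0.26] roll 14.97 | now [ 0.528  -0.1218  0.1435] [-180.     0.  -167.8] q6 -2.15 open 0.0643 F [ 1.2 -0.3  0.2] T [ 0.   -0.05 -0.03] t 8.45
```

```bash
python3 -c "
from h import *
c=cam();rects(c,0.008,120,(146,165,306,278))
c=cam('scene');crop(c,200,210,360,350,5,'g6.png')
plan(.4512,.1164,.08,67.6)"
```

```text
ctr px [229.1 253.8] world mm 434.4 246.7 size 84.2 54.4 long axis deg 14.5
ctr px [276.3 247.3] world mm 451.2 116.4 size 83.8 54.1 long axis deg -22.4
ctr px [282.5 192.9] world mm 604.5 99.1 size 85.6 53.3 long axis deg 0.1
ctr px [233.2 187.9] world mm 620.5 237.3 size 84.4 53.9 long axis deg 22.4
delta [1.1, 10.03, 2.61] roll 20.77 | now [ 0.5305 -0.1227  0.1467] [-179.7    0.4 -167.8] q6 -2.15 open 0.0642 F [ 0.4 -0.6 -0.3] T [ 0.03  0.01 -0.02] t 8.55
```

View pics/g6.png

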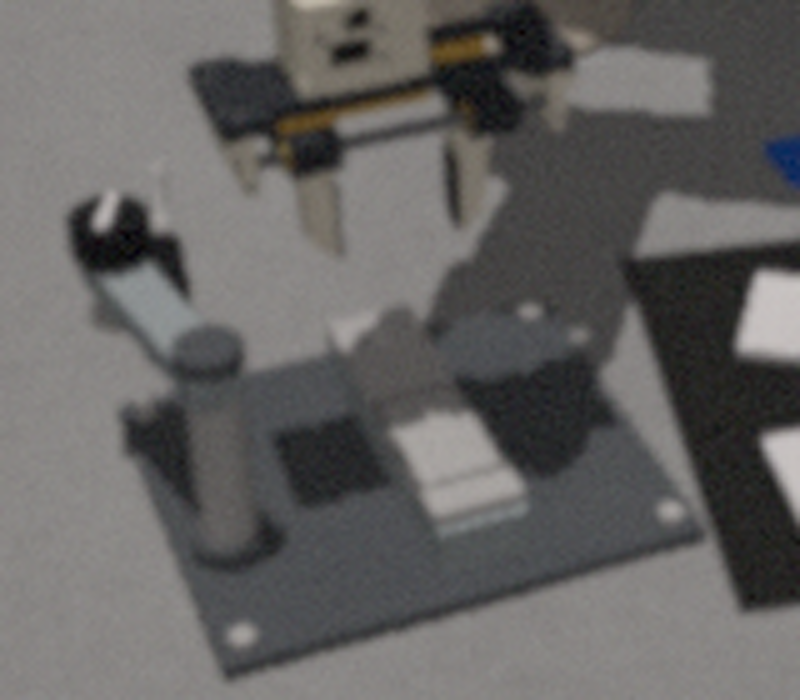

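```bash
python3 -m crank '{"claw":[1,1,1,1,1,1,1,1],"delta_pos":[[0.1,1,0],[0.2,2,0],[0.3,3,0],[0.4,4,0],[0.6,5.2,0.2],[0.7,6.5,0.4],[0.9,8,0.6],[1.1,10,0.8]],"roll":[1.1,2.2,3.3,4.4,5.5,6.6,7.7,8.8]}'
python3 -m crank '{"claw":[1,1,1,1,1,1,1,1],"delta_pos":[[0,0,0],[0,0,0],[0,0,0],[0,0,0],[0,0,0],[0,0,0],[0,0,0],[0,0,0]],"roll":[1.1,2.2,3.3,4.4,5.5,6.6,7.7,8.8]}'
python3 -c "
from h import *
plan(.4512,.1164,.07,67.6)
c=cam();crop(c,300,150,460,270,5,'t4.png')"
```

```text
time: 9.22
tool_pos: [0.452, 0.1041, 0.1229]
tool_rot: [-3.141, -0.0, 2.439]
contact_force: [1.0, 1.1, -0.0]
opening: 0.0916
time: 9.88
tool_pos: [0.4528, 0.103, 0.1232]
tool_rot: [-3.141, -0.0, 1.519]
contact_force: [-0.0, -0.3, -0.1]
opening: 0.0918
delta [0.53, -0.09, 2.13] roll 3.24 | now [0.4528 0.103  0.1232] [-180.   -0.   87.] q6 0.11 open 0.0918 F [-0.  -0.3 -0.1] T [-0.1   0.08 -0.02] t 9.88
```

View pics/t4.png

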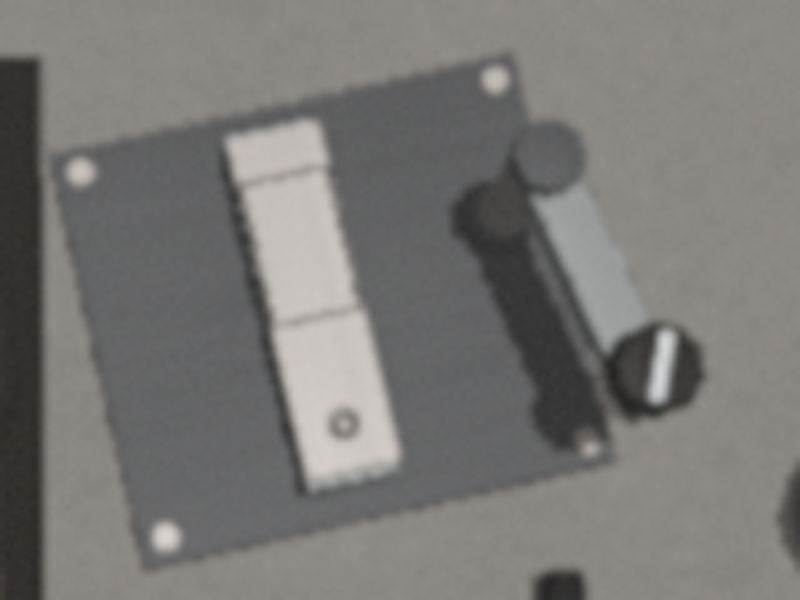

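```bash
python3 -m crank '{"claw":[1,1,1,1,1,1,1,1],"delta_pos":[[0.2,0,0.5],[0.4,0,1],[0.53,-0.09,1.5],[0.53,-0.09,2.1],[0.53,-0.09,2.1],[0.53,-0.09,2.1],[0.53,-0.09,2.1],[0.53,-0.09,2.1]],"roll":[1,2,3,3.24,3.24,3.24,3.24,3.24]}'
python3 -c "
from h import *
plan(.4512,.1164,.0025,67.6)
c=cam();crop(c,220,190,340,290,6,'t5.png')
c=cam('scene');crop(c,320,240,480,340,5,'t6.png')"
```

```text
time: 10.6
tool_pos: [0.4521, 0.1162, 0.0716]
tool_rot: [3.14, -0.001, 1.186]
contact_force: [-0.2, 0.2, 1.2]
opening: 0.0915
delta [-0.01, -0.04, 2.77] roll 0.06 | now [0.4521 0.1162 0.0716] [179.9  -0.   68. ] q6 0.47 open 0.0915 F [-0.2  0.2  1.2] T [-0.13  0.07 -0.02] t 10.6
```

View pics/t5.png

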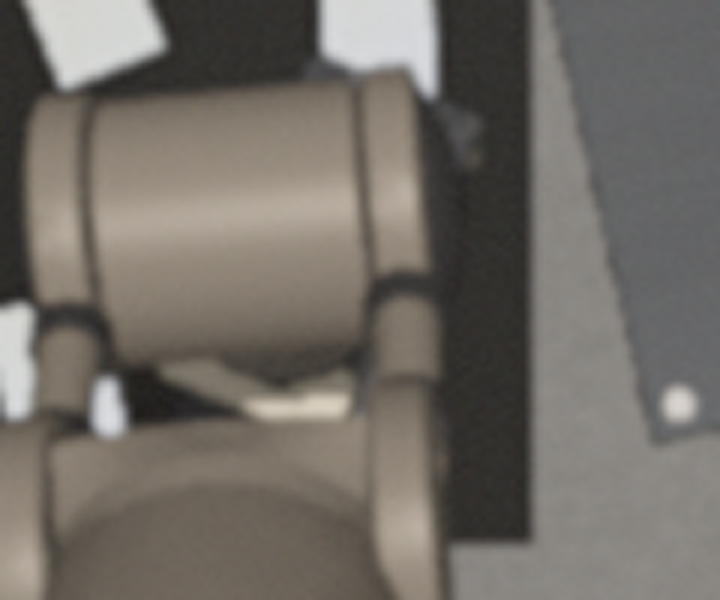

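View pics/t6.png

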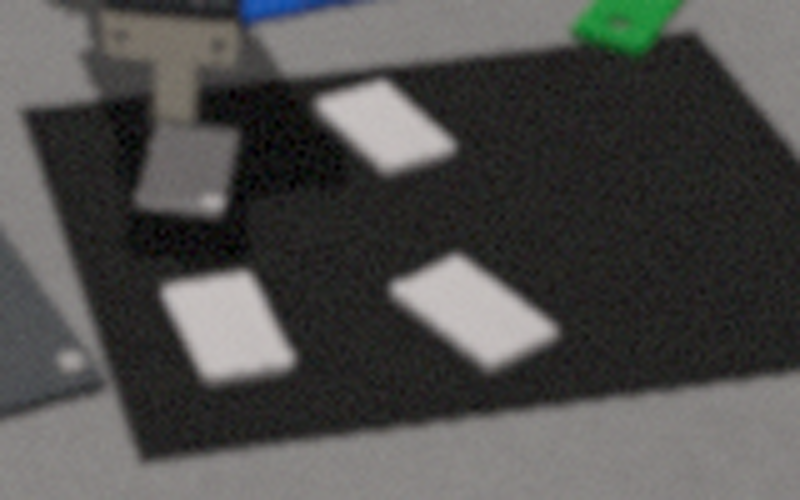

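```bash
python3 -m crank '{"claw":[1,1,1,1,1,1,1,1],"delta_pos":[[0,0,0.6],[0,0,1.2],[0,0,1.8],[0,0,2.1],[0,0,2.3],[0,0,2.5],[0,0,2.65],[0,0,2.72]],"roll":[0,0,0,0,0,0,0,0]}'
python3 -c "
from h import *
plan(.4512,.1164,.0025,67.6)"
```

```text
time: 11.37
tool_pos: [0.4516, 0.1163, 0.0028]
tool_rot: [3.141, -0.0, 1.185]
contact_force: [0.2, 0.4, 0.2]
opening: 0.0915
delta [-0.0, -0.02, 0.01] roll 0.05 | now [0.4516 0.1163 0.0028] [180.   -0.   67.9] q6 0.47 open 0.0915 F [0.2 0.4 0.2] T [-0.06  0.09  0.02] t 11.37
```

Grip, then lift.

```bash
python3 -m crank '{"claw":[0.8,0.75,0.75,0.75,0.75,0.75,0.75,0.75],"delta_pos":[[0,0,0],[0,0,0],[0,0,0],[0,0,0],[0,0,0],[0,0,0],[0,0,0],[0,0,0]],"roll":[0,0,0,0,0,0,0,0]}' 40
python3 -m crank '{"claw":[0.75,0.75,0.75,0.75,0.75,0.75,0.75,0.75],"delta_pos":[[0,0,-0.4],[0,0,-0.9],[0,0,-1.5],[0,0,-2.1],[0,0,-2.7],[0,0,-3.2],[0,0,-3.6],[0,0,-3.6]],"roll":[0,0,0,0,0,0,0,0]}'
python3 -c "
from h import *
plan(*fx(.03,0),.1,102.35)"
```

```text
time: 12.03
tool_pos: [0.4517, 0.1163, 0.0031]
tool_rot: [3.141, -0.0, 1.185]
contact_force: [0.1, -0.1, 3.9]
opening: 0.0792
time: 12.7
tool_pos: [0.4524, 0.1164, 0.0943]
tool_rot: [3.139, -0.002, 1.185]
contact_force: [0.1, -0.0, -0.6]
opening: 0.0791
delta [-6.61, 8.06, -0.21] roll -5.74 | now [0.4524 0.1164 0.0943] [ 1.798e+02 -1.000e-01  6.790e+01] q6 0.47 open 0.0791 F [ 0.1 -0.  -0.6] T [-0.07  0.04 -0.01] t 12.7
```

```bash
python3 -m crank '{"claw":[0.75,0.75,0.75,0.75,0.75,0.75,0.75,0.75],"delta_pos":[[-0.6,0.8,-0.1],[-1.4,1.7,-0.2],[-2.2,2.7,-0.2],[-3.1,3.8,-0.2],[-4,4.9,-0.2],[-5,6,-0.2],[-5.9,7.1,-0.2],[-6.6,8.05,-0.2]],"roll":[-0.7,-1.4,-2.1,-2.8,-3.5,-4.2,-5,-5.74]}'
python3 -m crank '{"claw":[0.75,0.75,0.75,0.75,0.75,0.75,0.75,0.75],"delta_pos":[[0,0,0],[0,0,0],[0,0,0],[0,0,0],[0,0,0],[0,0,0],[0,0,0],[0,0,0]],"roll":[0,0,0,0,0,0,0,0]}'
python3 -c "
from h import *
plan(*fx(.03,0),.051,102.35)
c=cam('scene');crop(c,200,210,360,350,5,'t7.png')"
```

```text
time: 13.37
tool_pos: [0.576, -0.1148, 0.0966]
tool_rot: [-3.14, -0.0, 1.789]
contact_force: [1.9, 0.6, -0.5]
opening: 0.079
time: 14.03
tool_pos: [0.5758, -0.1118, 0.098]
tool_rot: [3.141, 0.0, 1.787]
contact_force: [0.7, 0.2, -0.4]
opening: 0.079
delta [-0.04, 0.03, 1.88] roll 0.0 | now [ 0.5758 -0.1118  0.098 ] [180.    0.  102.4] q6 -0.54 open 0.079 F [ 0.7  0.2 -0.4] T [-0.09  0.03 -0.02] t 14.03
```

View pics/t7.png

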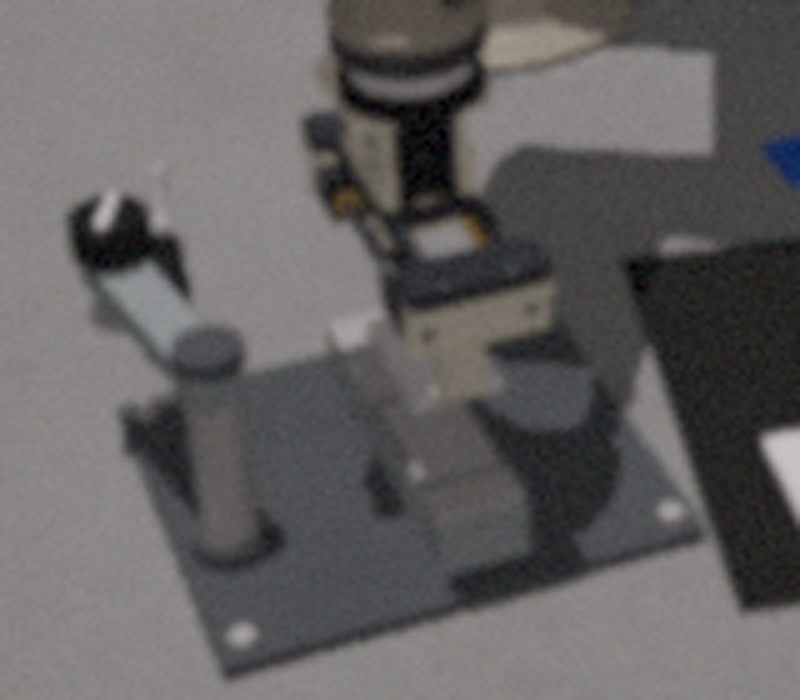

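```bash
python3 -m crank '{"claw":[0.75,0.75,0.75,0.75,0.75,0.75,0.75,0.75],"delta_pos":[[0,0,0.4],[-0.04,0.03,0.8],[-0.04,0.03,1.2],[-0.04,0.03,1.5],[-0.04,0.03,1.7],[-0.04,0.03,1.8],[-0.04,0.03,1.85],[-0.04,0.03,1.85]],"roll":[0,0,0,0,0,0,0,0]}'
python3 -c "
from h import *
plan(*fx(.03,0),.051,102.35)"
```

```text
time: 14.75
tool_pos: [0.5768, -0.1132, 0.0515]
tool_rot: [3.142, -0.0, 1.786]
contact_force: [0.8, -0.7, -1.0]
opening: 0.0792
delta [0.02, 0.01, 0.02] roll -0.0 | now [ 0.5768 -0.1132  0.0515] [180.   -0.  102.3] q6 -0.54 open 0.0792 F [ 0.8 -0.7 -1. ] T [-0.04  0.06  0.05] t 14.75
```

```bash
python3 -m crank '{"claw":[0.9,0.98,0.98,0.98,0.98,0.98,0.98,0.98],"delta_pos":[[0,0,0],[0,0,0],[0,0,0],[0,0,-0.3],[0,0,-0.9],[0,0,-1.6],[0,0,-2.3],[0,0,-3]],"roll":[0,0,0,0,0,0,0,0]}'
python3 -c "
from h import *
plan(.6045,.0991,.1,90.1)"
```

```text
time: 15.42
tool_pos: [0.5768, -0.1132, 0.1281]
tool_rot: [3.141, 0.0, 1.786]
contact_force: [-0.0, 0.5, 0.1]
opening: 0.0898
delta [8.06, 2.89, 1.12] roll 2.04 | now [ 0.5768 -0.1132  0.1281] [180.    0.  102.3] q6 -0.54 open 0.0898 F [-0.   0.5  0.1] T [-0.12  0.04 -0.07] t 15.42
```

```bash
python3 -m crank '{"claw":[1,1,1,1,1,1,1,1],"delta_pos":[[0.8,0.3,0.1],[1.9,0.7,0.3],[3,1.1,0.5],[4.2,1.5,0.7],[5.4,1.9,0.9],[6.5,2.3,1.1],[7.4,2.7,1.1],[8.06,2.89,1.1]],"roll":[0.3,0.6,0.9,1.2,1.5,1.8,2,2.04]}'
python3 -c "
from h import *
c=cam();crop(c,300,150,460,270,5,'t8.png');rects(c,0.008,120,(146,165,306,278))
plan(.6045,.0991,.06,90.1)"
```

```text
time: 16.08
tool_pos: [0.6046, 0.1016, 0.0995]
tool_rot: [3.141, -0.001, 1.573]
contact_force: [-0.3, -0.9, -0.4]
opening: 0.0915
ctr px [223.6 253.1] world mm 432.7 263.2 size 85.7 33.1 long axis deg 0.7
ctr px [260.8 238.7] world mm 480.1 160.9 size 119.0 66.0 long axis deg -3.0
ctr px [263.  190.9] world mm 611.9 156.6 size 140.1 37.2 long axis deg 89.6
ctr px [294.1 198.8] world mm 585.7 67.0 size 99.8 22.4 long axis deg -0.1
ctr px [230.8 189.2] world mm 610.6 252.2 size 155.6 52.4 long axis deg -6.0
delta [-0.2, -0.0, 1.59] roll 0.02 | now [0.6045 0.104  0.0997] [ 1.799e+02 -1.000e-01  9.020e+01] q6 0.04 open 0.0919 F [0.  2.  0.3] T [-0.01  0.06  0.01] t 16.13
```

View pics/t8.png

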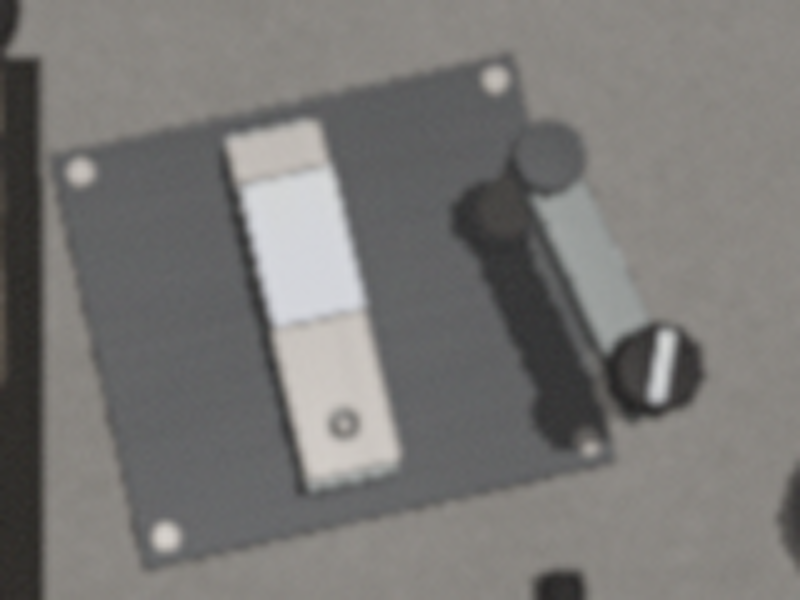

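```bash
python3 -m crank '{"claw":[1,1,1,1,1,1,1,1],"delta_pos":[[-0.1,0,0.3],[-0.2,0,0.7],[-0.2,0,1.1],[-0.2,0,1.4],[-0.2,0,1.6],[-0.2,0,1.6],[-0.2,0,1.6],[-0.2,0,1.6]],"roll":[0,0,0,0,0,0,0,0]}'
python3 -c "
from h import *
plan(.6045,.0991,.003,90.1)
c=cam('scene');crop(c,320,240,480,340,5,'t9.png')"
```

```text
time: 16.8
tool_pos: [0.6046, 0.0939, 0.0594]
tool_rot: [3.141, -0.0, 1.572]
contact_force: [0.4, 0.7, -0.3]
opening: 0.0913
delta [0.21, -0.01, 2.25] roll -0.0 | now [0.6046 0.0939 0.0594] [180.   -0.   90.1] q6 0.03 open 0.0913 F [ 0.4  0.7 -0.3] T [-0.12  0.06 -0.  ] t 16.8
```

View pics/t9.png

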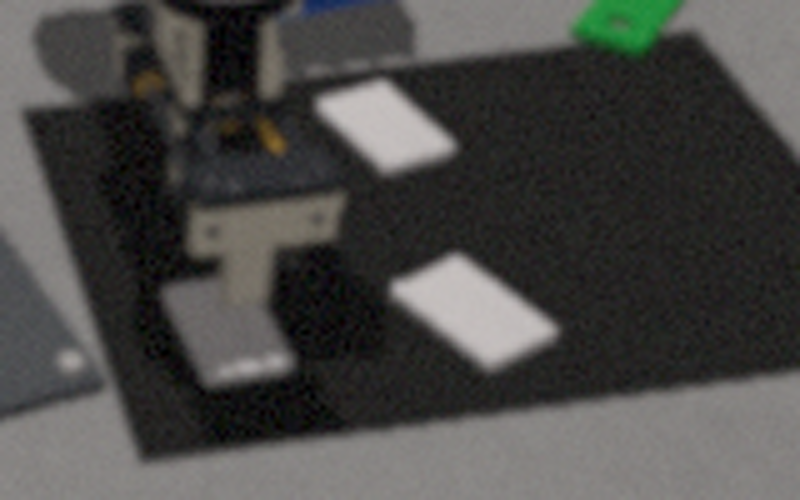

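```bash
python3 -m crank '{"claw":[1,1,1,1,1,1,1,1],"delta_pos":[[0.1,0,0.5],[0.2,0,1],[0.2,0,1.4],[0.2,0,1.7],[0.2,0,1.9],[0.2,0,2.1],[0.2,0,2.2],[0.2,0,2.25]],"roll":[0,0,0,0,0,0,0,0]}'
python3 -m crank '{"claw":[0.8,0.75,0.75,0.75,0.75,0.75,0.75,0.75],"delta_pos":[[0,0,0],[0,0,0],[0,0,0],[0,0,0],[0,0,0],[0,0,0],[0,0,0],[0,0,0]],"roll":[0,0,0,0,0,0,0,0]}' 40
python3 -c "
from h import *
plan(.6045,.0991,.003,90.1)"
```

```text
time: 17.52
tool_pos: [0.6042, 0.0991, 0.0024]
tool_rot: [-3.141, -0.0, 1.572]
contact_force: [-0.5, -0.1, -0.4]
opening: 0.0917
time: 18.18
tool_pos: [0.6046, 0.0991, 0.0032]
tool_rot: [3.141, -0.0, 1.572]
contact_force: [-0.5, 0.0, 2.4]
opening: 0.079
delta [-0.0, -0.0, 0.01] roll -0.0 | now [0.6046 0.0991 0.0032] [180.   -0.   90.1] q6 0.04 open 0.079 F [-0.5  0.   2.4] T [-0.12  0.1   0.02] t 18.18
```

```bash
python3 -m crank '{"claw":[0.75,0.75,0.75,0.75,0.75,0.75,0.75,0.75],"delta_pos":[[0,0,-0.4],[0,0,-0.9],[0,0,-1.5],[0,0,-2.1],[0,0,-2.7],[0,0,-3.2],[0,0,-3.7],[0,0,-3.7]],"roll":[0,0,0,0,0,0,0,0]}'
python3 -c "
from h import *
plan(*fx(.03,0),.1,102.35)"
```

```text
time: 18.85
tool_pos: [0.606, 0.0993, 0.0992]
tool_rot: [3.136, -0.0, 1.573]
contact_force: [0.1, -0.6, -0.9]
opening: 0.0794
delta [-8.47, -1.18, -0.04] roll -2.04 | now [0.606  0.0993 0.0992] [179.7  -0.   90.1] q6 0.04 open 0.0794 F [ 0.1 -0.6 -0.9] T [-0.02  0.   -0.03] t 18.85
```

```bash
python3 -m crank '{"claw":[0.75,0.75,0.75,0.75,0.75,0.75,0.75,0.75],"delta_pos":[[-0.8,-0.1,0],[-2,-0.3,0],[-3.3,-0.5,0],[-4.6,-0.7,0],[-5.9,-0.9,0],[-7.1,-1,0],[-8,-1.1,0],[-8.47,-1.15,0]],"roll":[-0.3,-0.6,-0.9,-1.2,-1.5,-1.8,-2,-2.04]}'
python3 -m crank '{"claw":[0.75,0.75,0.75,0.75,0.75,0.75,0.75,0.75],"delta_pos":[[0,0,0],[0,0,0.2],[0,0,0.4],[0,0,0.6],[0,0,0.8],[0,0,0.8],[0,0,0.8],[0,0,0.8]],"roll":[0,0,0,0,0,0,0,0]}'
python3 -c "
from h import *
plan(*fx(.03,0),.059,102.35)"
```

```text
time: 19.52
tool_pos: [0.5753, -0.1154, 0.0953]
tool_rot: [-3.141, 0.0, 1.785]
contact_force: [-0.8, -0.1, -0.6]
opening: 0.0793
time: 20.18
tool_pos: [0.576, -0.1123, 0.0753]
tool_rot: [3.142, -0.0, 1.787]
contact_force: [1.0, 0.3, -0.7]
opening: 0.0792
delta [-0.02, 0.03, 0.65] roll 0.0 | now [ 0.576  -0.1123  0.0753] [180.   -0.  102.4] q6 -0.54 open 0.0792 F [ 1.   0.3 -0.7] T [-0.1  -0.   -0.01] t 20.18
```

```bash
python3 -m crank '{"claw":[0.75,0.75,0.75,0.75,0.75,0.75,0.75,0.75],"delta_pos":[[-0.02,0.03,0.15],[-0.02,0.03,0.3],[-0.02,0.03,0.4],[-0.02,0.03,0.5],[-0.02,0.03,0.56],[-0.02,0.03,0.62],[-0.02,0.03,0.62],[-0.02,0.03,0.62]],"roll":[0,0,0,0,0,0,0,0]}'
python3 -c "
from h import *
plan(*fx(.03,0),.059,102.35)"
python3 -m crank '{"claw":[0.9,0.98,0.98,0.98,0.98,0.98,0.98,0.98],"delta_pos":[[0,0,0],[0,0,0],[0,0,0],[0,0,-0.3],[0,0,-0.9],[0,0,-1.6],[0,0,-2.3],[0,0,-2.7]],"roll":[0,0,0,0,0,0,0,0]}'
python3 -c "
from h import *
c=cam();rects(c,0.008,120,(146,165,306,278))
plan(.4344,.2467,.1,104.5)"
```

```text
time: 20.85
tool_pos: [0.5767, -0.113, 0.0597]
tool_rot: [3.142, -0.0, 1.786]
contact_force: [-0.5, -1.0, -0.5]
opening: 0.0792
delta [0.02, 0.01, 0.03] roll -0.0 | now [ 0.5767 -0.113   0.0597] [180.   -0.  102.3] q6 -0.54 open 0.0792 F [-0.5 -1.  -0.5] T [-0.03  0.04  0.01] t 20.85
time: 21.52
tool_pos: [0.5776, -0.1133, 0.1299]
tool_rot: [3.139, 0.002, 1.786]
contact_force: [0.7, -0.5, 0.9]
opening: 0.0902
ctr px [235.1 273.1] world mm 391.0 226.5 size 153.3 41.2 long axis deg 89.4
ctr px [228.4 247.4] world mm 448.6 250.1 size 55.1 53.9 long axis deg 14.5
ctr px [233.2 187.9] world mm 620.5 237.4 size 84.5 53.9 long axis deg 22.5
delta [15.31, -2.55, 1.19] roll -0.36 | now [ 0.5784 -0.1135  0.1313] [179.7   0.2 102.3] q6 -0.54 open 0.0899 F [1.1 0.4 1.7] T [-0.06  0.01 -0.02] t 21.57
```

```bash
python3 -m crank '{"claw":[1,1,1,1,1,1,1,1],"delta_pos":[[1,-0.2,0],[2.2,-0.4,0.1],[3.4,-0.6,0.3],[4.6,-0.8,0.5],[5.8,-1,0.7],[7,-1.2,0.9],[8.2,-1.4,1.1],[9.4,-1.6,1.2]],"roll":[0,0,-0.1,-0.1,-0.2,-0.3,-0.3,-0.36]}'
python3 -m crank '{"claw":[1,1,1,1,1,1,1,1],"delta_pos":[[1.2,-0.2,0],[2.4,-0.4,0],[3.6,-0.6,0],[4.7,-0.7,0],[5.5,-0.9,0],[5.9,-0.95,0],[5.9,-0.95,0],[5.9,-0.95,0]],"roll":[0,0,0,0,0,0,0,0]}'
python3 -c "
from h import *
c=cam();crop(c,300,150,460,270,5,'u1.png')
plan(.4344,.2467,.06,104.5)
c=cam('scene');crop(c,320,240,480,340,5,'u2.png')"
```

```text
time: 22.23
tool_pos: [0.4862, 0.1092, 0.0965]
tool_rot: [-3.14, -0.0, 1.824]
contact_force: [0.1, -0.3, -0.0]
opening: 0.0919
time: 22.9
tool_pos: [0.4277, 0.2447, 0.0972]
tool_rot: [-3.142, 0.0, 1.825]
contact_force: [0.6, 0.5, -0.2]
opening: 0.0917
delta [0.03, 0.27, 1.49] roll -0.0 | now [0.428  0.2442 0.0972] [180.    0.  104.5] q6 0.11 open 0.092 F [0.4 0.3 0.4] T [-0.06 -0.01  0.05] t 22.95
```

View pics/u1.png

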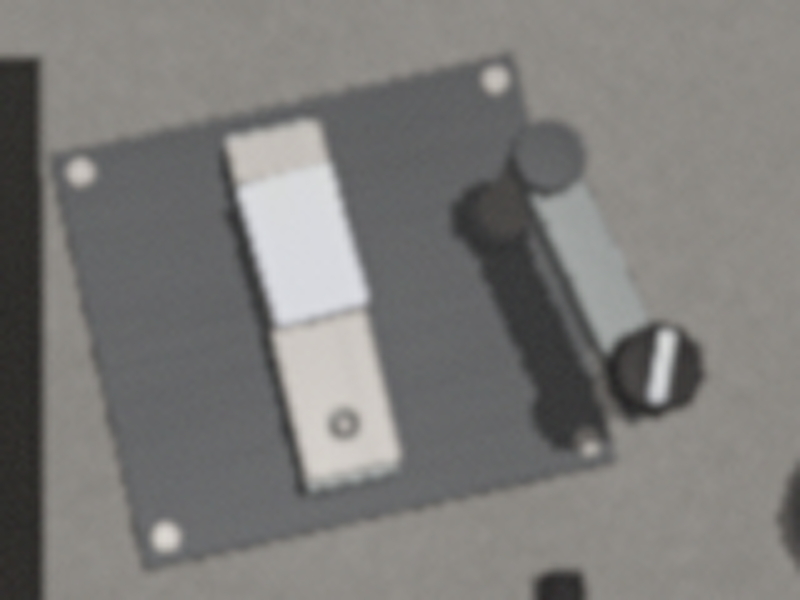

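View pics/u2.png

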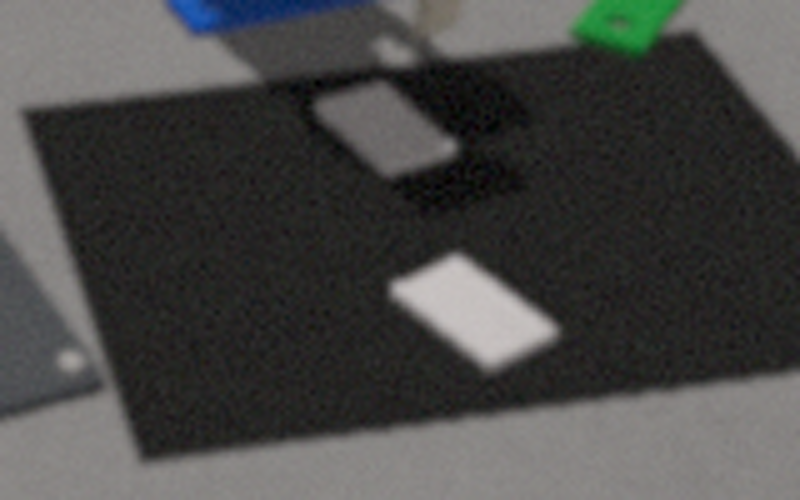

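```bash
python3 -m crank '{"claw":[1,1,1,1,1,1,1,1],"delta_pos":[[0.03,0.1,0.3],[0.03,0.2,0.7],[0.03,0.27,1.1],[0.03,0.27,1.4],[0.03,0.27,1.5],[0.03,0.27,1.5],[0.03,0.27,1.5],[0.03,0.27,1.5]],"roll":[0,0,0,0,0,0,0,0]}'
python3 -c "
from h import *
plan(.4344,.2467,.003,104.5)"
```

```text
time: 23.67
tool_pos: [0.4341, 0.2474, 0.06]
tool_rot: [3.141, -0.0, 1.824]
contact_force: [0.1, 0.0, -0.5]
opening: 0.0919
delta [-0.03, 0.0, 2.28] roll -0.0 | now [0.4341 0.2474 0.06  ] [180.   -0.  104.5] q6 0.11 open 0.0919 F [ 0.1  0.  -0.5] T [-0.09  0.04  0.04] t 23.67
```

```bash
python3 -m crank '{"claw":[1,1,1,1,1,1,1,1],"delta_pos":[[0,0,0.5],[-0.03,0,1],[-0.03,0,1.4],[-0.03,0,1.7],[-0.03,0,1.9],[-0.03,0,2.1],[-0.03,0,2.2],[-0.03,0,2.28]],"roll":[0,0,0,0,0,0,0,0]}'
python3 -m crank '{"claw":[0.8,0.75,0.75,0.75,0.75,0.75,0.75,0.75],"delta_pos":[[0,0,0],[0,0,0],[0,0,0],[0,0,0],[0,0,0],[0,0,0],[0,0,0],[0,0,0]],"roll":[0,0,0,0,0,0,0,0]}' 40
python3 -m crank '{"claw":[0.75,0.75,0.75,0.75,0.75,0.75,0.75,0.75],"delta_pos":[[0,0,-0.4],[0,0,-0.9],[0,0,-1.5],[0,0,-2.1],[0,0,-2.7],[0,0,-3.2],[0,0,-3.9],[0,0,-3.9]],"roll":[0,0,0,0,0,0,0,0]}'
python3 -c "
from h import *
plan(*fx(.03,0),.1,102.35)"
```

```text
time: 24.33
tool_pos: [0.4342, 0.2467, 0.0027]
tool_rot: [3.141, -0.0, 1.824]
contact_force: [0.4, -0.3, 0.5]
opening: 0.0919
time: 25.0
tool_pos: [0.4343, 0.2467, 0.0031]
tool_rot: [3.141, -0.0, 1.824]
contact_force: [0.0, -0.8, 3.4]
opening: 0.079
time: 25.67
tool_pos: [0.4356, 0.2473, 0.1036]
tool_rot: [3.136, -0.001, 1.824]
contact_force: [0.2, 0.4, -0.5]
opening: 0.0791
delta [-15.35, 1.86, 0.14] roll 0.36 | now [0.4356 0.2473 0.1036] [179.7  -0.  104.5] q6 0.11 open 0.0791 F [ 0.2  0.4 -0.5] T [-0.07 -0.03  0.04] t 25.67
```

```bash
python3 -m crank '{"claw":[0.75,0.75,0.75,0.75,0.75,0.75,0.75,0.75],"delta_pos":[[-0.8,0.1,0],[-1.8,0.2,0],[-2.9,0.3,0],[-4,0.5,0],[-5.2,0.6,0],[-6.4,0.7,0],[-7.6,0.9,0],[-8.8,1,0]],"roll":[0,0,0,0.1,0.1,0.2,0.3,0.36]}'
python3 -m crank '{"claw":[0.75,0.75,0.75,0.75,0.75,0.75,0.75,0.75],"delta_pos":[[-1.2,0.1,0],[-2.4,0.2,0],[-3.6,0.4,0],[-4.7,0.5,0],[-5.7,0.6,0],[-6.3,0.7,0],[-6.5,0.8,0],[-6.5,0.8,0]],"roll":[0,0,0,0,0,0,0,0]}'
python3 -c "
from h import *
plan(*fx(.03,0),.08,102.35)"
```

```text
time: 26.33
tool_pos: [0.5135, 0.0385, 0.0999]
tool_rot: [-3.141, -0.0, 1.786]
contact_force: [0.9, -0.5, -0.6]
opening: 0.0788
time: 27.0
tool_pos: [0.5678, -0.1151, 0.0998]
tool_rot: [-3.141, -0.0, 1.785]
contact_force: [-0.1, -0.5, -0.8]
opening: 0.0795
delta [0.02, 0.37, 0.79] roll -0.02 | now [ 0.5678 -0.1151  0.0998] [-180.    -0.   102.3] q6 -0.55 open 0.0795 F [-0.1 -0.5 -0.8] T [-0.03  0.12  0.01] t 27.0
```

```bash
python3 -m crank '{"claw":[0.75,0.75,0.75,0.75,0.75,0.75,0.75,0.75],"delta_pos":[[0,0.1,0.2],[0,0.2,0.4],[0,0.3,0.6],[0,0.37,0.79],[0,0.37,0.79],[0,0.37,0.79],[0,0.37,0.79],[0,0.37,0.79]],"roll":[0,0,0,0,0,0,0,0]}'
python3 -c "
from h import *
plan(*fx(.03,0),.0675,102.35)"
```

```text
time: 27.67
tool_pos: [0.5767, -0.1126, 0.0808]
tool_rot: [3.141, 0.0, 1.786]
contact_force: [0.2, 0.8, -0.5]
opening: 0.0792
delta [0.0, 0.0, 0.53] roll -0.0 | now [ 0.5767 -0.1126  0.0808] [180.    0.  102.3] q6 -0.54 open 0.0792 F [ 0.2  0.8 -0.5] T [-0.06  0.05  0.01] t 27.67
```

```bash
python3 -m crank '{"claw":[0.75,0.75,0.75,0.75,0.75,0.75,0.75,0.75],"delta_pos":[[0,0,0.15],[0,0,0.3],[0,0,0.4],[0,0,0.48],[0,0,0.52],[0,0,0.52],[0,0,0.52],[0,0,0.52]],"roll":[0,0,0,0,0,0,0,0]}'
python3 -m crank '{"claw":[0.9,0.98,0.98,0.98,0.98,0.98,0.98,0.98],"delta_pos":[[0,0,0],[0,0,0],[0,0,0],[0,0,-0.3],[0,0,-0.9],[0,0,-1.6],[0,0,-2.2],[0,0,-2.4]],"roll":[0,0,0,0,0,0,0,0]}'
python3 -c "
from h import *
c=cam();rects(c,0.008,120,(146,165,306,278))
plan(.6205,.2373,.1,112.45)"
```

```text
time: 28.33
tool_pos: [0.5767, -0.1127, 0.0676]
tool_rot: [3.141, 0.0, 1.786]
contact_force: [0.8, 1.2, -0.8]
opening: 0.0793
time: 29.0
tool_pos: [0.5779, -0.113, 0.1306]
tool_rot: [3.138, 0.002, 1.786]
contact_force: [0.1, -0.2, 0.8]
opening: 0.0902
ctr px [234.2 273.2] world mm 391.1 227.9 size 150.6 41.2 long axis deg 89.4
ctr px [233.2 187.9] world mm 620.5 237.3 size 84.5 54.1 long axis deg 22.6
delta [13.33, 4.65, 1.2] roll -1.69 | now [ 0.5779 -0.113   0.1304] [1.798e+02 1.000e-01 1.023e+02] q6 -0.54 open 0.09 F [0.5 0.1 0.5] T [-0.09  0.   -0.01] t 29.05
```

```bash
python3 -m crank '{"claw":[1,1,1,1,1,1,1,1],"delta_pos":[[0.8,0.3,0],[1.8,0.7,0.1],[2.9,1.1,0.3],[4,1.5,0.5],[5.2,1.9,0.7],[6.4,2.3,0.9],[7.6,2.7,1.1],[8.8,3,1.2]],"roll":[0,-0.2,-0.4,-0.6,-0.8,-1,-1.3,-1.69]}'
python3 -m crank '{"claw":[1,1,1,1,1,1,1,1],"delta_pos":[[1,0.1,0],[2,0.3,0],[3,0.5,0],[4,0.7,0],[4.5,0.8,0],[4.8,0.8,0],[4.8,0.8,0],[4.8,0.8,0]],"roll":[0,0,0,0,0,0,0,0]}'
python3 -c "
from h import *
c=cam();crop(c,300,150,460,270,5,'u3.png')
plan(.6205,.2373,.06,112.45)"
```

```text
time: 29.72
tool_pos: [0.6024, 0.1198, 0.0961]
tool_rot: [-3.14, -0.001, 1.964]
contact_force: [0.1, -0.0, 0.4]
opening: 0.0919
time: 30.38
tool_pos: [0.5755, 0.2361, 0.0973]
tool_rot: [-3.141, 0.0, 1.963]
contact_force: [1.1, -0.3, 0.3]
opening: 0.0922
delta [-0.62, 1.68, 1.5] roll -0.0 | now [0.5757 0.2357 0.0974] [-180.     0.   112.4] q6 -0.13 open 0.0917 F [-0.4  0.2  0.9] T [-0.06  0.02  0.01] t 30.43
```

View pics/u3.png

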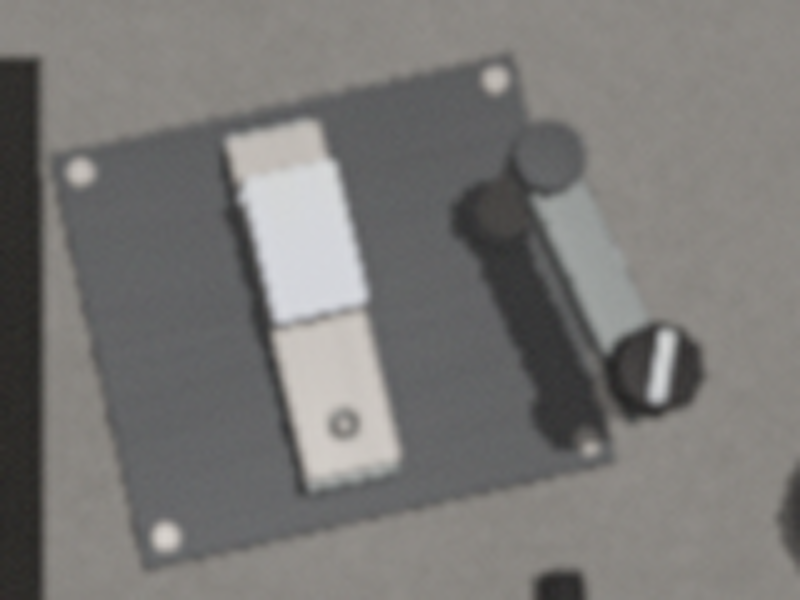

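Three are stacked (crop corners about (240,190)–(368,300)). Now I'll go for the last blank.

```bash
python3 -m crank '{"claw":[1,1,1,1,1,1,1,1],"delta_pos":[[-0.2,0.4,0.2],[-0.4,0.8,0.5],[-0.6,1.3,0.9],[-0.62,1.68,1.3],[-0.62,1.68,1.5],[-0.62,1.68,1.5],[-0.62,1.68,1.5],[-0.62,1.68,1.5]],"roll":[0,0,0,0,0,0,0,0]}'
python3 -c "
from h import *
plan(.6205,.2373,.003,112.5)
c=cam('scene');crop(c,320,240,480,340,5,'u4.png')"
```

```text
time: 31.1
tool_pos: [0.6201, 0.2381, 0.0607]
tool_rot: [3.141, 0.0, 1.963]
contact_force: [0.4, -0.6, 0.5]
opening: 0.0915
delta [-0.03, 0.0, 2.31] roll -0.01 | now [0.6201 0.2381 0.0607] [180.    0.  112.4] q6 -0.14 open 0.0915 F [ 0.4 -0.6  0.5] T [-0.06 -0.01 -0.  ] t 31.1
```

View pics/u4.png

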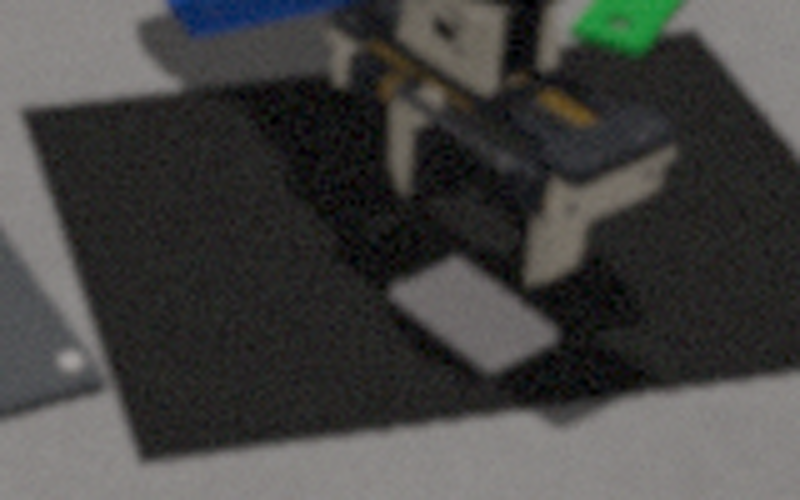

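```bash
python3 -m crank '{"claw":[1,1,1,1,1,1,1,1],"delta_pos":[[0,0,0.5],[-0.03,0,1],[-0.03,0,1.4],[-0.03,0,1.7],[-0.03,0,1.9],[-0.03,0,2.1],[-0.03,0,2.2],[-0.03,0,2.3]],"roll":[0,0,0,0,0,0,0,0]}'
python3 -m crank '{"claw":[0.8,0.75,0.75,0.75,0.75,0.75,0.75,0.75],"delta_pos":[[0,0,0],[0,0,0],[0,0,0],[0,0,0],[0,0,0],[0,0,0],[0,0,0],[0,0,0]],"roll":[0,0,0,0,0,0,0,0]}' 40
python3 -m crank '{"claw":[0.75,0.75,0.75,0.75,0.75,0.75,0.75,0.75],"delta_pos":[[0,0,-0.4],[0,0,-0.9],[0,0,-1.5],[0,0,-2.1],[0,0,-2.7],[0,0,-3.2],[0,0,-4],[0,0,-4]],"roll":[0,0,0,0,0,0,0,0]}'
python3 -c "
from h import *
plan(*fx(.03,0),.103,102.35)"
```

```text
time: 31.82
tool_pos: [0.6206, 0.2379, 0.0023]
tool_rot: [3.141, -0.0, 1.963]
contact_force: [0.3, -1.2, -0.3]
opening: 0.0919
time: 32.48
tool_pos: [0.6208, 0.238, 0.0029]
tool_rot: [3.141, 0.0, 1.963]
contact_force: [0.6, -0.6, 1.5]
opening: 0.0792
time: 33.15
tool_pos: [0.6227, 0.2385, 0.1077]
tool_rot: [3.134, 0.001, 1.963]
contact_force: [0.5, 0.0, 0.4]
opening: 0.0793
delta [-12.27, -7.07, 0.15] roll 1.69 | now [0.6227 0.2385 0.1077] [1.796e+02 1.000e-01 1.125e+02] q6 -0.14 open 0.0793 F [0.5 0.  0.4] T [-0.04 -0.07  0.03] t 33.15
```

```bash
python3 -m crank '{"claw":[0.75,0.75,0.75,0.75,0.75,0.75,0.75,0.75],"delta_pos":[[-0.8,-0.5,0],[-1.7,-1,0],[-2.7,-1.6,0],[-3.7,-2.2,0],[-4.8,-2.8,0],[-5.8,-3.4,0],[-6.8,-4,0],[-7.8,-4.5,0]],"roll":[0,0.2,0.4,0.6,0.8,1.1,1.4,1.69]}'
python3 -m crank '{"claw":[0.75,0.75,0.75,0.75,0.75,0.75,0.75,0.75],"delta_pos":[[-1,-0.3,0],[-2,-0.6,0],[-3,-0.9,0],[-3.9,-1.2,0],[-4.5,-1.5,0],[-4.8,-1.7,0],[-4.8,-1.7,0],[-4.8,-1.7,0]],"roll":[0,0,0,0,0,0,0,0]}'
python3 -c "
from h import *
plan(*fx(.03,0),.088,102.35)"
```

```text
time: 33.82
tool_pos: [0.5902, 0.0133, 0.1022]
tool_rot: [-3.141, -0.0, 1.784]
contact_force: [1.3, -0.1, -0.4]
opening: 0.0791
time: 34.48
tool_pos: [0.575, -0.1113, 0.1024]
tool_rot: [-3.141, -0.001, 1.785]
contact_force: [-0.2, 0.3, -0.6]
opening: 0.0792
delta [-0.07, 0.06, 0.57] roll -0.01 | now [ 0.575  -0.1113  0.1024] [-180.    -0.   102.3] q6 -0.54 open 0.0792 F [-0.2  0.3 -0.6] T [-0.07  0.01  0.02] t 34.48
```

```bash
python3 -m crank '{"claw":[0.75,0.75,0.75,0.75,0.75,0.75,0.75,0.75],"delta_pos":[[-0.03,0.03,0.15],[-0.05,0.05,0.3],[-0.06,0.06,0.45],[-0.06,0.06,0.57],[-0.06,0.06,0.57],[-0.06,0.06,0.57],[-0.06,0.06,0.57],[-0.06,0.06,0.57]],"roll":[0,0,0,0,0,0,0,0]}'
python3 -c "
from h import *
plan(*fx(.03,0),.0755,102.35)
c=cam('scene');crop(c,200,210,360,350,5,'u5.png')"
```

```text
time: 35.15
tool_pos: [0.5772, -0.1128, 0.0885]
tool_rot: [3.141, 0.0, 1.786]
contact_force: [0.5, 0.3, -1.0]
opening: 0.0792
delta [0.01, -0.01, 0.52] roll -0.0 | now [ 0.5772 -0.1128  0.0885] [180.    0.  102.3] q6 -0.54 open 0.0792 F [ 0.5  0.3 -1. ] T [-0.08  0.01 -0.04] t 35.15
```

View pics/u5.png

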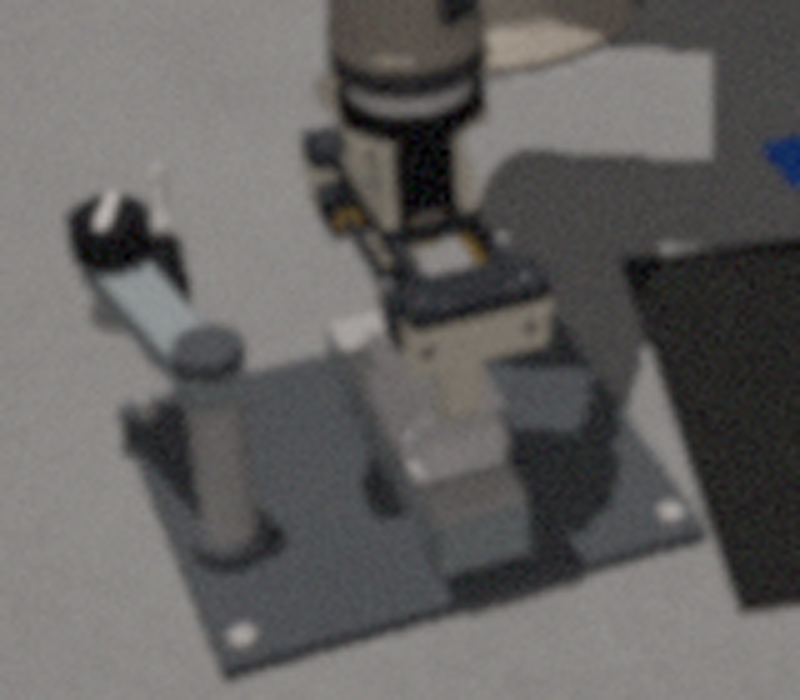

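Looks fine; place it.

```bash
python3 -m crank '{"claw":[0.75,0.75,0.75,0.75,0.75,0.75,0.75,0.75],"delta_pos":[[0,0,0.15],[0,0,0.3],[0,0,0.4],[0,0,0.47],[0,0,0.51],[0,0,0.51],[0,0,0.51],[0,0,0.51]],"roll":[0,0,0,0,0,0,0,0]}'
python3 -m crank '{"claw":[0.9,0.98,0.98,0.98,0.98,0.98,0.98,0.98],"delta_pos":[[0,0,0],[0,0,0],[0,0,0],[0,0,-0.3],[0,0,-1],[0,0,-2],[0,0,-3],[0,0,-4]],"roll":[0,0,0,0,0,0,0,0]}'
python3 -c "
from h import *
plan(.45,.05,.25,102.35)"
```

```text
time: 35.87
tool_pos: [0.5771, -0.1128, 0.0756]
tool_rot: [3.141, 0.0, 1.786]
contact_force: [1.0, -0.3, -0.9]
opening: 0.079
time: 36.53
tool_pos: [0.5769, -0.1127, 0.1772]
tool_rot: [3.141, 0.0, 1.786]
contact_force: [0.2, 0.5, 0.0]
opening: 0.0901
delta [7.44, -3.57, -2.91] roll -0.0 | now [ 0.5769 -0.1127  0.1772] [180.    0.  102.3] q6 -0.54 open 0.0901 F [0.2 0.5 0. ] T [-0.05 -0.01  0.  ] t 36.53
```

```bash
python3 -m crank '{"claw":[0.9,0.9,0.9,0.9,0.9,0.9,0.9,0.9],"delta_pos":[[0.8,-0.4,-0.4],[1.7,-0.8,-0.8],[2.6,-1.3,-1.2],[3.6,-1.8,-1.6],[4.6,-2.2,-2],[5.6,-2.7,-2.4],[6.6,-3.2,-2.8],[7.4,-3.5,-2.9]],"roll":[0,0,0,0,0,0,0,0]}'
python3 -c "
from h import *
c=cam();crop(c,300,150,460,270,5,'v1.png');
k=lambda u,v:(u/5+300-.4,v/5+150-.4)
for z,u in((.16,(655.5,370)),(.16,(660,367)),(.08,(0,0))): print(p2w(c,k(*u),z)[0].round(4))
for u,z in(((487,250),.09),((490,193),.06),((412,300),.02)):print(p2w(c,u,z)[0].round(3))
crop(c,415,205,445,240,18,'v2.png')
c=cam('scene');crop(c,200,210,360,350,5,'v3.png')
plan(.4925,-.2745,.25,102.35)"
```

```text
time: 37.2
tool_pos: [0.451, 0.0505, 0.2503]
tool_rot: [3.139, 0.001, 1.786]
contact_force: [0.6, 0.0, 0.8]
opening: 0.0827
[ 0.4905 -0.2741  0.16  ]
[ 0.492  -0.2764  0.16  ]
[0.7055 0.0482 0.08  ]
[ 0.431 -0.437  0.09 ]
[ 0.588 -0.464  0.06 ]
[ 0.303 -0.252  0.02 ]
delta [-13.08, -1.19, -0.01] roll 0.02 | now [0.4508 0.0513 0.2498] [179.9  -0.  102.5] q6 -0.27 open 0.0828 F [-0.1 -0.4 -1. ] T [-0.09  0.08  0.04] t 37.3
```

View pics/v1.png

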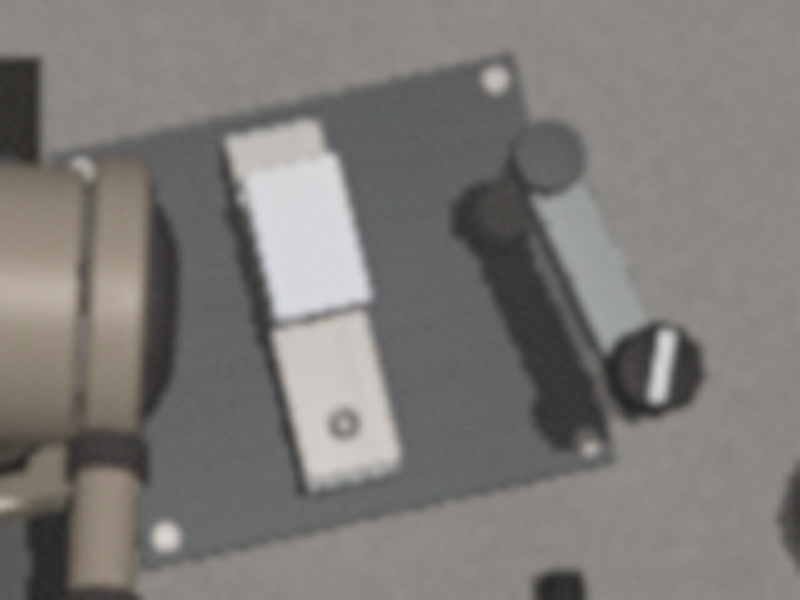

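View pics/v2.png

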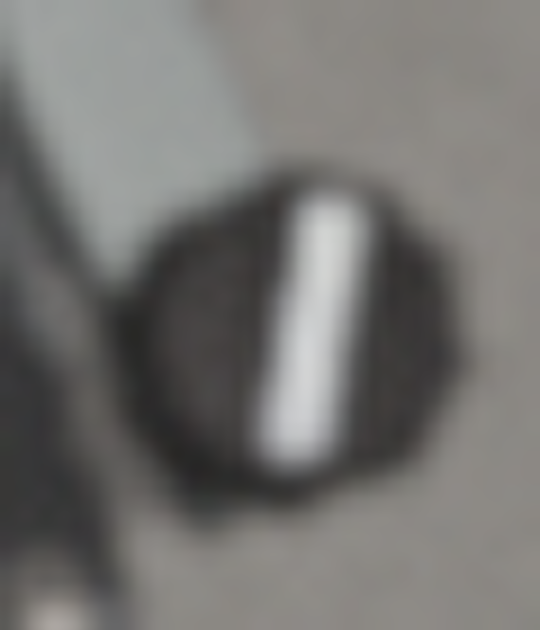

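View pics/v3.png

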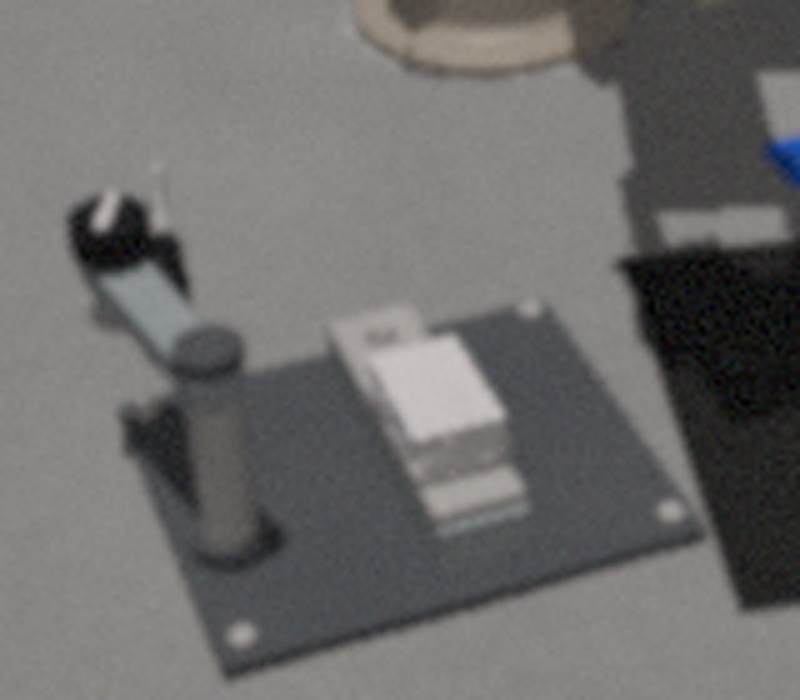

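```bash
python3 -c "
from h import *
plan(.492,-.2764,.20,40)"
```

```text
delta [-13.15, -1.23, 1.99] roll 10.42 | now [0.4508 0.0513 0.2498] [179.9  -0.  102.5] q6 -0.27 open 0.0828 F [-0.1 -0.4 -1. ] T [-0.09  0.08  0.04] t 37.3
```

```bash
python3 -m crank '{"claw":[0.8,0.8,0.8,0.8,0.8,0.8,0.8,0.8],"delta_pos":[[-1,0,0],[-2.2,-0.1,0],[-3.5,-0.2,0],[-4.9,-0.3,0],[-6.3,-0.5,0],[-7.7,-0.7,0],[-9.1,-0.8,0],[-10.4,-1,0]],"roll":[1,2,3,4,5,6,7,8]}'
python3 -c "
from h import *
plan(.492,-.2764,.20,40)"
```

```text
time: 37.97
tool_pos: [0.4832, -0.2131, 0.2482]
tool_rot: [3.141, 0.0, 0.942]
contact_force: [-0.3, -0.3, 0.2]
opening: 0.0734
delta [-1.84, 1.77, 1.93] roll 2.33 | now [ 0.4832 -0.2131  0.2482] [180.   0.  54.] q6 0.07 open 0.0734 F [-0.3 -0.3  0.2] T [-0.11  0.07 -0.01] t 37.97
```

```bash
python3 -m crank '{"claw":[0.75,0.75,0.75,0.75,0.75,0.75,0.75,0.75],"delta_pos":[[-0.6,0.6,0.4],[-1.2,1.2,0.8],[-1.84,1.77,1.2],[-1.84,1.77,1.6],[-1.84,1.77,1.93],[-1.84,1.77,1.93],[-1.84,1.77,1.93],[-1.84,1.77,1.93]],"roll":[0.7,1.4,2,2.33,2.33,2.33,2.33,2.33]}'
python3 -c "
from h import *
plan(.492,-.2764,.14,40)
c=cam();crop(c,400,190,480,250,8,'v4.png')
c=cam('scene');crop(c,190,190,310,290,6,'v5.png')"
```

```text
time: 38.63
tool_pos: [0.4925, -0.273, 0.2005]
tool_rot: [3.141, -0.0, 0.706]
contact_force: [0.2, -0.2, -0.4]
opening: 0.069
delta [-0.1, 0.09, 2.42] roll 0.07 | now [ 0.4925 -0.273   0.2005] [180.   -0.   40.4] q6 0.22 open 0.069 F [ 0.2 -0.2 -0.4] T [-0.08  0.08  0.  ] t 38.63
```

View pics/v5.png

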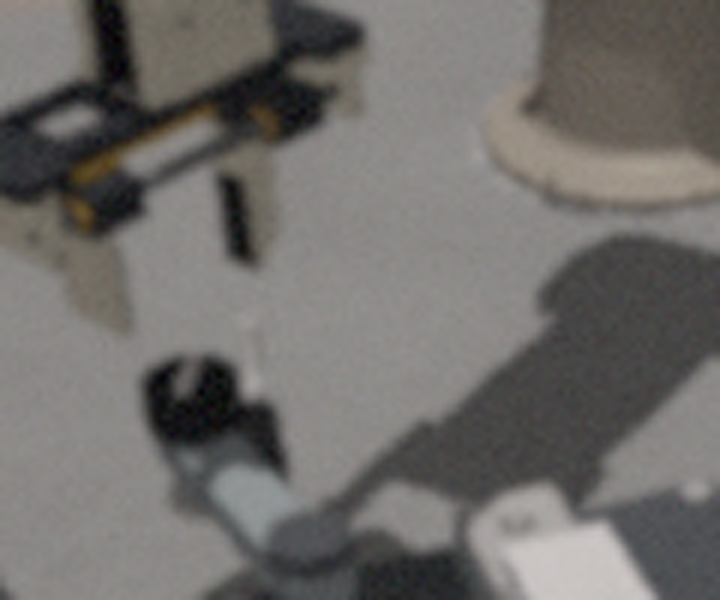

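```bash
python3 -m crank '{"claw":[0.75,0.75,0.75,0.75,0.75,0.75,0.75,0.75],"delta_pos":[[-0.1,0.09,0.4],[-0.1,0.09,0.8],[-0.1,0.09,1.2],[-0.1,0.09,1.6],[-0.1,0.09,1.9],[-0.1,0.09,2.2],[-0.1,0.09,2.35],[-0.1,0.09,2.35]],"roll":[0,0,0,0,0,0,0,0]}'
python3 -m crank '{"claw":[0.4,0.4,0.4,0.4,0.4,0.4,0.4,0.4],"delta_pos":[[0,0,0],[0,0,0],[0,0,0],[0,0,0],[0,0,0],[0,0,0],[0,0,0],[0,0,0]],"roll":[0,0,0,0,0,0,0,0]}' 15
python3 -c "
from h import *
plan(.492,-.2764,.14,40)"
```

```text
time: 39.4
tool_pos: [0.4914, -0.2763, 0.1399]
tool_rot: [-3.14, 0.0, 0.704]
contact_force: [0.0, 0.2, 0.0]
opening: 0.0682
time: 40.07
tool_pos: [0.4919, -0.2767, 0.1414]
tool_rot: [3.141, -0.0, 0.704]
contact_force: [-1.5, 0.1, 3.9]
opening: 0.0436
delta [0.01, -0.01, 0.06] roll 0.06 | now [ 0.4919 -0.2767  0.1414] [180.   -0.   40.4] q6 0.22 open 0.0436 F [-1.5  0.1  3.9] T [-0.04  0.32  0.1 ] t 40.07
```

```bash
python3 -m crank '{"claw":[0.4,0.4,0.4,0.4,0.4,0.4,0.4,0.4],"delta_pos":[[0,0,0],[0,0,0],[0,0,0],[0,0,0],[0,0,0],[0,0,0],[0,0,0],[0,0,0]],"roll":[-0.5,-1,-1.5,-2,-2.5,-3,-3.5,-4]}'
python3 -c "
from h import *
plan(.492,-.2764,.14,40)"
python3 -m crank '{"claw":[0.4,0.4,0.4,0.4,0.4,0.4,0.4,0.4],"delta_pos":[[0,0,0],[0,0,0],[0,0,0],[0,0,0],[0,0,0],[0,0,0],[0,0,0],[0,0,0]],"roll":[-0.5,-1,-1.5,-2,-2.5,-3,-3.5,-4]}'
python3 -c "
from h import *
plan(.492,-.2764,.14,40)
c=cam('top');crop(c,400,190,480,250,8,'v6.png')"
```

```text
time: 40.73
tool_pos: [0.4926, -0.2772, 0.1415]
tool_rot: [3.139, 0.0, 1.125]
contact_force: [2.1, -1.0, 1.7]
opening: 0.0433
delta [0.02, -0.03, 0.06] roll 4.08 | now [ 0.4926 -0.2772  0.1415] [179.9   0.   64.5] q6 -0.2 open 0.0433 F [ 2.1 -1.   1.7] T [-0.28 -0.2  -0.15] t 40.73
time: 41.4
tool_pos: [0.4934, -0.2781, 0.1415]
tool_rot: [3.137, 0.003, 1.543]
contact_force: [5.3, -5.0, -1.6]
opening: 0.0435
delta [0.07, -0.06, 0.06] roll 8.07 | now [ 0.4934 -0.2781  0.1415] [179.8   0.2  88.4] q6 -0.62 open 0.0435 F [ 5.3 -5.  -1.6] T [-0.84 -0.83 -0.46] t 41.4
```

View pics/v6.png

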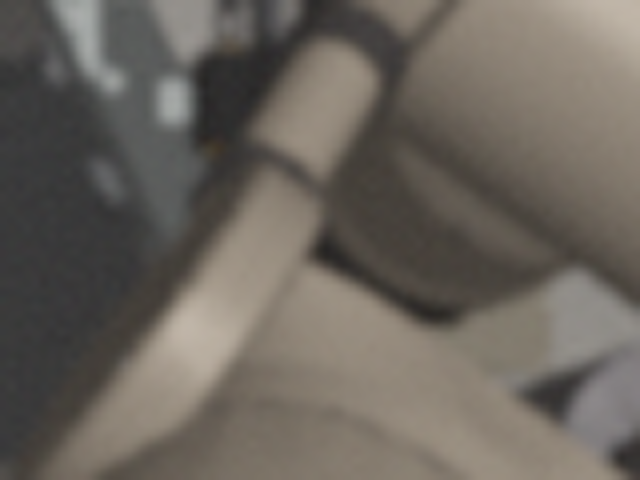

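```bash
python3 -m crank '{"claw":[0.6,0.75,0.75,0.75,0.75,0.75,0.75,0.75],"delta_pos":[[0,0,0],[0,0,0],[0,0,0],[0,0,-0.8],[0,0,-1.6],[0,0,-2.4],[0,0,-3.2],[0,0,-4]],"roll":[0,0,0,0,0,0,0,0]}'
python3 -c "
from h import *
plan(.45,-.1,.25,88)"
```

```text
time: 42.12
tool_pos: [0.4915, -0.2763, 0.2418]
tool_rot: [-3.141, -0.001, 1.542]
contact_force: [0.4, -0.9, 0.5]
opening: 0.0691
delta [7.0, -1.86, -0.32] roll 0.06 | now [ 0.4915 -0.2763  0.2418] [-180.    -0.    88.3] q6 -0.62 open 0.0691 F [ 0.4 -0.9  0.5] T [-0.11  0.05 -0.02] t 42.12
```

```bash
python3 -m crank '{"claw":[0.7,0.7,0.7,0.7,0.7,0.7,0.7,0.7],"delta_pos":[[0.8,0,0],[1.8,-0.2,0],[2.8,-0.5,0],[3.8,-0.8,0],[4.8,-1.1,0],[5.8,-1.4,0],[6.6,-1.7,0],[7,-1.9,0]],"roll":[0,0,0,0,0,0,0,0]}'
python3 -c "
from h import *
c=cam();crop(c,300,150,460,270,5,'w1.png');crop(c,415,205,445,240,18,'w2.png')"
```

```text
time: 42.78
tool_pos: [0.4483, -0.0981, 0.241]
tool_rot: [-3.141, -0.001, 1.544]
contact_force: [-0.1, -0.9, 1.4]
opening: 0.0644
```

View pics/w1.png

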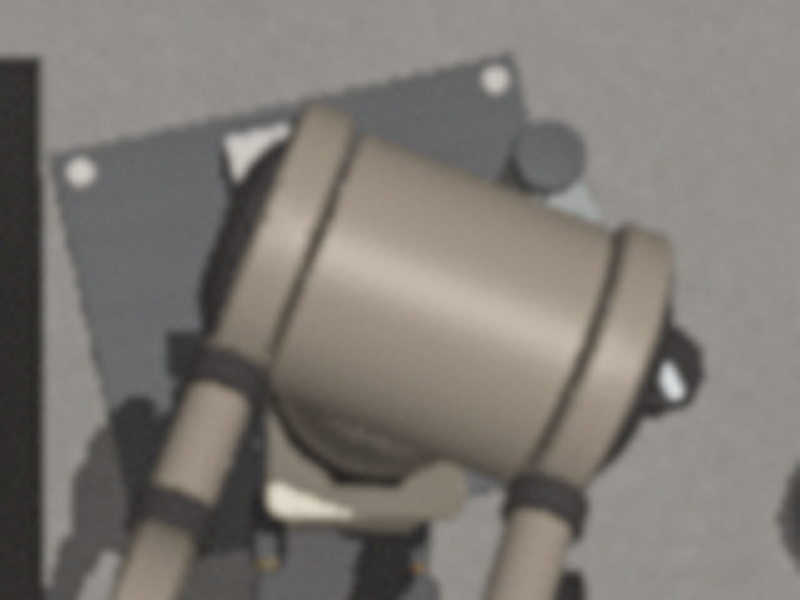

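View pics/w2.png

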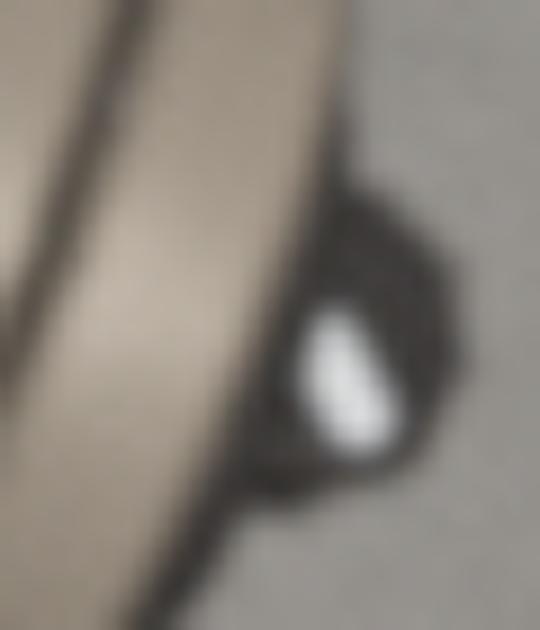

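```bash
cat >> h.py <<'E'
def arcpos(th,r=.07,d=.026,P=None):
    P=np.array(fx(.03,-.12)) if P is None else P
    u=lambda a:np.array([np.cos(np.radians(a)),np.sin(np.radians(a))])
    return P+r*u(th)-d*u(th-90)
def arc(t0,t1,n=8,z=.108,d=.026,r=.07,yawoff=-90):
    from scipy.spatial.transform import Rotation as Ro
    s=robot.observe();R=Ro.from_euler("xyz",s["tool_rot"]).as_matrix();D=[];Y=[]
    for th in np.linspace(t0,t1,n+1)[1:]:
        D.append((R.T@(np.r_[arcpos(th,r,d),z]-s["tool_pos"])/.025).round(2).tolist())
        Y.append(round(-((th+yawoff-np.degrees(s["tool_rot"][2])+180)%360-180)/6,2))
    print("delta",D,"roll",Y)
E
python3 -c "
from h import *
x,y=arcpos(203,d=.055);print(x,y)
plan(x,y,.2,113)"
```

```text
0.5595266038549855 -0.30778557359070224
delta [-8.29, 4.69, 1.63] roll -4.09 | now [ 0.4479 -0.0975  0.2411] [-1.799e+02 -1.000e-01  8.850e+01] q6 -0.36 open 0.0641 F [-0.9  1.4 -0.1] T [-0.01  0.12  0.  ] t 42.83
```

```bash
python3 -m crank '{"claw":[0,0,0,0,0,0,0,0],"delta_pos":[[-1,0.6,0.2],[-2.2,1.2,0.4],[-3.4,1.9,0.6],[-4.6,2.6,0.8],[-5.8,3.3,0.8],[-7,4,0.8],[-8,4.5,0.8],[-8.29,4.69,0.8]],"roll":[-0.5,-1,-1.5,-2,-2.5,-3,-3.5,-4.09]}' 20
python3 -c "
from h import *
c=cam();crop(c,300,150,460,270,5,'w3.png')
x,y=arcpos(203,d=.055)
plan(x,y,.108,113)"
```

```text
time: 43.5
tool_pos: [0.5611, -0.3159, 0.2196]
tool_rot: [-3.141, 0.001, 1.97]
contact_force: [-1.0, 0.4, -0.1]
opening: 0.0157
delta [0.31, 0.07, 4.46] roll 0.01 | now [ 0.5611 -0.3155  0.2194] [-180.     0.   113.1] q6 -1.03 open 0.0116 F [-1.   0.1 -0.1] T [-0.06  0.02 -0.04] t 43.55
```

View pics/w3.png

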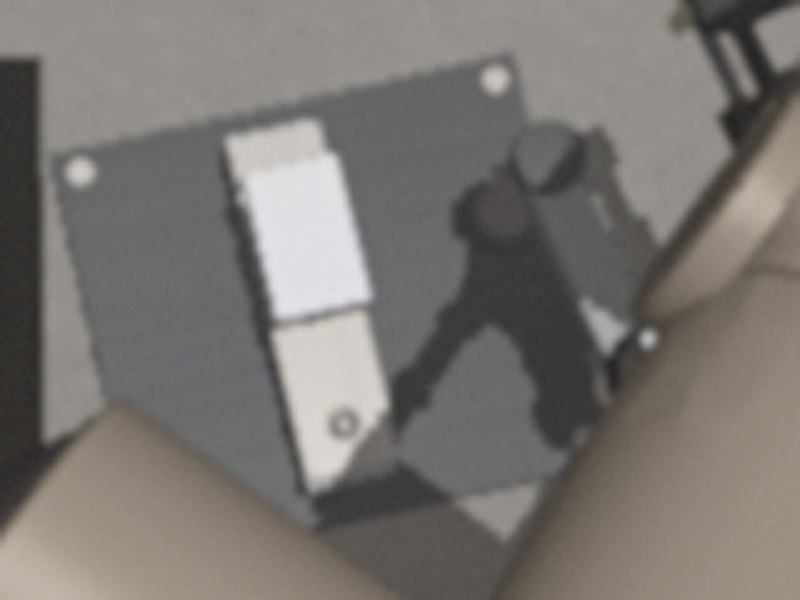

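```bash
python3 -m crank '{"claw":[0,0,0,0,0,0,0,0],"delta_pos":[[0,0,0.6],[0,0,1.2],[0,0,1.8],[0,0,2.4],[0,0,3],[0,0,3.6],[0,0,4.2],[0,0,4.46]],"roll":[0,0,0,0,0,0,0,0]}'
python3 -c "
from h import *
c=cam('scene');crop(c,190,190,310,290,6,'w4.png')
arc(203,170)"
```

```text
time: 44.22
tool_pos: [0.5594, -0.3103, 0.1072]
tool_rot: [-3.14, -0.003, 1.969]
contact_force: [-0.7, -0.4, -0.6]
opening: 0.0007
delta [[1.45, -0.02, -0.05], [1.66, -0.08, -0.04], [1.87, -0.11, -0.04], [2.08, -0.14, -0.04], [2.3, -0.14, -0.04], [2.51, -0.14, -0.04], [2.73, -0.11, -0.04], [2.94, -0.07, -0.04]] roll [np.float64(0.66), np.float64(1.35), np.float64(2.03), np.float64(2.72), np.float64(3.41), np.float64(4.1), np.float64(4.78), np.float64(5.47)]
```

View pics/w4.png

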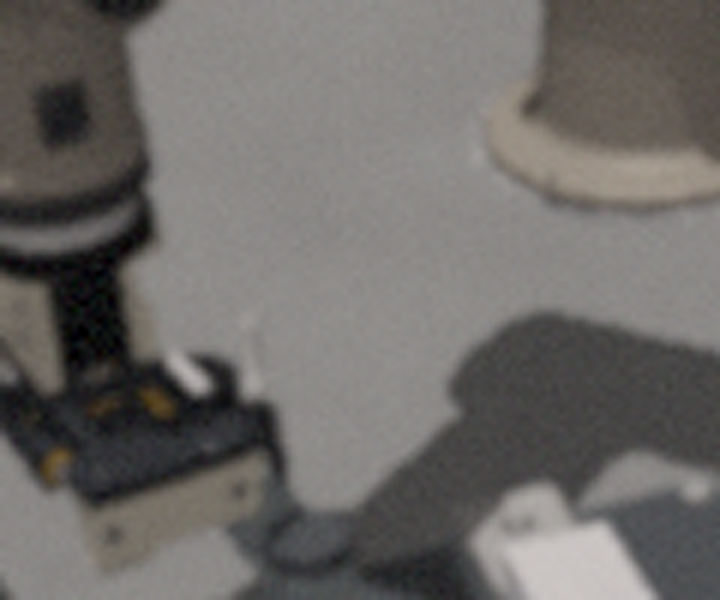

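```bash
python3 -m crank '{"claw":[0,0,0,0,0,0,0,0],"delta_pos":[[0.5,0,0],[1,0,0],[1.4,0,0],[1.5,0,0],[1.6,-0.05,0],[1.75,-0.08,0],[1.9,-0.1,0],[2.08,-0.14,0]],"roll":[0,0.1,0.3,0.6,1,1.6,2.2,2.72]}'
python3 -c "
from h import *
plan(0.5,0,.1,0);arc(186,152)"
```

```text
time: 44.93
tool_pos: [0.5377, -0.2663, 0.1106]
tool_rot: [3.14, 0.004, 1.682]
contact_force: [2.0, -5.4, -3.1]
opening: 0.0007
delta [10.76, -0.32, 0.38] roll 16.06 | now [ 0.5377 -0.2663  0.1106] [179.9   0.2  96.3] q6 -0.7 open 0.0007 F [ 2.  -5.4 -3.1] T [-1.02 -0.38  0.09] t 44.93
delta [[0.35, -0.14, 0.1], [0.57, -0.19, 0.1], [0.79, -0.23, 0.1], [1.01, -0.25, 0.1], [1.23, -0.25, 0.1], [1.45, -0.24, 0.1], [1.67, -0.21, 0.1], [1.89, -0.16, 0.1]] roll [np.float64(0.77), np.float64(1.47), np.float64(2.18), np.float64(2.89), np.float64(3.6), np.float64(4.31), np.float64(5.02), np.float64(5.72)]
```

```bash
python3 -m crank '{"claw":[0,0,0,0,0,0,0,0],"delta_pos":[[0.25,-0.05,0],[0.47,-0.1,0],[0.69,-0.14,0],[0.9,-0.16,0],[1.12,-0.16,0],[1.35,-0.15,0],[1.57,-0.12,0],[1.79,-0.07,0]],"roll":[0.77,1.47,2.18,2.89,3.6,4.31,5.02,5.72]}'
python3 -c "
from h import *
plan(0.5,0,.1,0);arc(152,120)"
```

```text
time: 45.6
tool_pos: [0.5283, -0.2212, 0.1103]
tool_rot: [-3.139, 0.003, 1.082]
contact_force: [-8.2, -4.4, 3.3]
opening: 0.0001
delta [7.28, -5.15, 0.4] roll 10.34 | now [ 0.5283 -0.2212  0.1103] [-179.9    0.2   62. ] q6 -0.04 open 0.0001 F [-8.2 -4.4  3.3] T [-0.78  1.52  0.15] t 45.6
delta [[0.25, -0.09, 0.09], [0.45, -0.14, 0.09], [0.65, -0.18, 0.09], [0.86, -0.2, 0.09], [1.07, -0.21, 0.09], [1.28, -0.2, 0.09], [1.49, -0.18, 0.09], [1.69, -0.15, 0.09]] roll [np.float64(0.67), np.float64(1.34), np.float64(2.0), np.float64(2.67), np.float64(3.34), np.float64(4.0), np.float64(4.67), np.float64(5.34)]
```

```bash
python3 -m crank '{"claw":[0,0,0,0,0,0,0,0],"delta_pos":[[0.22,-0.05,0],[0.43,-0.1,0],[0.64,-0.14,0],[0.85,-0.16,0],[1.06,-0.17,0],[1.27,-0.16,0],[1.48,-0.14,0],[1.69,-0.11,0]],"roll":[0.67,1.34,2,2.67,3.34,4,4.67,5.34]}'
python3 -c "
from h import *
plan(0.5,0,.1,0);arc(120,102.35,4)
c=cam('scene');crop(c,200,200,360,340,5,'w5.png')"
```

```text
time: 46.27
tool_pos: [0.5454, -0.1813, 0.1101]
tool_rot: [-3.139, 0.004, 0.524]
contact_force: [-8.2, -0.7, 3.2]
opening: 0.0001
delta [2.05, -7.19, 0.41] roll 5.0 | now [ 0.5454 -0.1813  0.1101] [-179.9    0.2   30. ] q6 0.59 open 0.0001 F [-8.2 -0.7  3.2] T [-0.17  1.36  0.12] t 46.27
delta [[0.19, -0.05, 0.08], [0.41, -0.1, 0.08], [0.64, -0.14, 0.08], [0.87, -0.16, 0.08]] roll [np.float64(0.73), np.float64(1.47), np.float64(2.21), np.float64(2.94)]
```

View pics/w5.png

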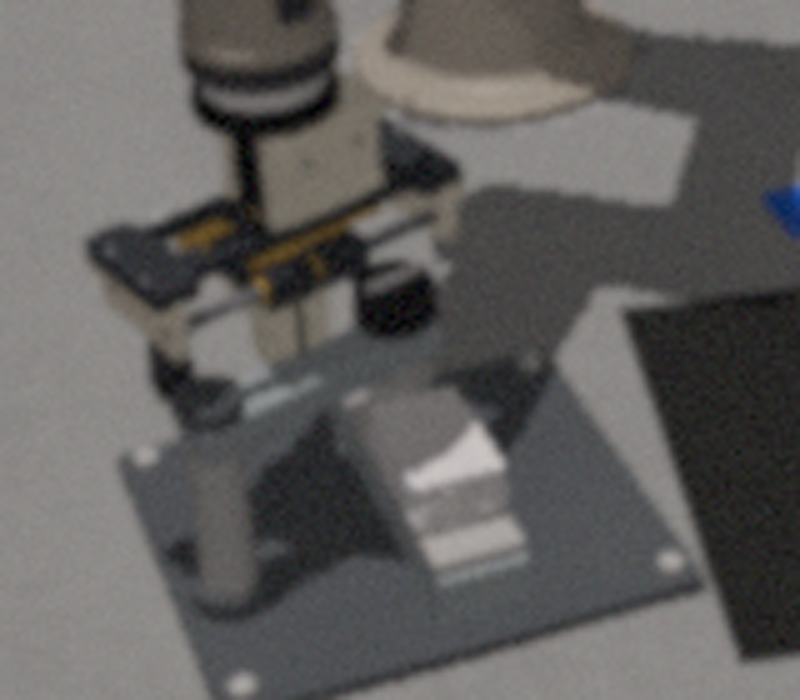

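Working as planned; push the rest, gently, to the stop.

```bash
python3 -m crank '{"claw":[0,0,0,0,0,0,0,0],"delta_pos":[[0.12,-0.02,0],[0.24,-0.05,0],[0.35,-0.08,0],[0.46,-0.1,0],[0.57,-0.11,0],[0.68,-0.12,0],[0.78,-0.13,0],[0.87,-0.13,0]],"roll":[0.37,0.73,1.1,1.47,1.84,2.21,2.6,2.94]}'
python3 -c "
from h import *
plan(*arcpos(102.35),.108,12.35)"
```

```text
time: 46.98
tool_pos: [0.5629, -0.1667, 0.1098]
tool_rot: [-3.139, 0.004, 0.218]
contact_force: [-7.1, 2.5, 1.4]
opening: 0.0003
delta [-0.03, 0.0, 0.07] roll 0.02 | now [ 0.5629 -0.1667  0.1098] [-179.8    0.2   12.5] q6 0.93 open 0.0003 F [-7.1  2.5  1.4] T [0.46 1.24 0.1 ] t 46.98
```

```bash
python3 -m crank '{"claw":[0,0,0,0,0,0,0,0],"delta_pos":[[0.04,0,0],[0.08,0,0],[0.08,0,0],[0.08,0,0],[0.08,0,0],[0.08,0,0],[0.08,0,0],[0.08,0,0]],"roll":[0,0,0,0,0,0,0,0]}'
python3 -m crank '{"claw":[0,0,0,0,0,0,0,0],"delta_pos":[[0.04,0,0],[0.08,0,0],[0.08,0,0],[0.08,0,0],[0.08,0,0],[0.08,0,0],[0.08,0,0],[0.08,0,0]],"roll":[0,0,0,0,0,0,0,0]}'
```

```text
time: 47.65
tool_pos: [0.5636, -0.1666, 0.1098]
tool_rot: [-3.138, 0.006, 0.219]
contact_force: [-11.9, 2.0, 4.1]
opening: 0.0006
time: 48.32
tool_pos: [0.5636, -0.1665, 0.1098]
tool_rot: [-3.138, 0.01, 0.219]
contact_force: [-19.6, -0.8, 9.9]
opening: 0.0007
```

```bash
python3 -m crank '{"claw":[0,0,0,0,0,0,0,0],"delta_pos":[[-0.2,0,0],[-0.5,0,0],[-0.8,0,0],[-1,0,-0.5],[-1,0,-1.5],[-1,0,-2.7],[-1,0,-4],[-1,0,-5]],"roll":[0,0,0,0,0,0,0,0]}'
python3 -c "
from h import *
plan(.42,.12,.25,60)"
```

```text
time: 48.98
tool_pos: [0.5444, -0.1725, 0.2384]
tool_rot: [3.139, -0.003, 0.219]
contact_force: [0.6, -0.3, -0.5]
opening: 0.0003
delta [-2.31, -12.5, -0.5] roll -7.91 | now [ 0.5444 -0.1725  0.2384] [179.9  -0.2  12.6] q6 0.91 open 0.0003 F [ 0.6 -0.3 -0.5] T [-0.08  0.14  0.03] t 48.98
```

```bash
python3 -m crank '{"claw":[0.7,0.7,0.7,0.7,0.7,0.7,0.7,0.7],"delta_pos":[[-0.2,-1,0],[-0.5,-2.4,0],[-0.8,-3.8,0],[-1,-5.4,0],[-1.4,-7,0],[-1.7,-8.6,0],[-2,-10.2,0],[-2.3,-11.6,0]],"roll":[0,0,0,0,0,0,0,0]}'
python3 -c "
from h import *
c=cam();crop(c,300,150,460,270,5,'x1.png');crop(c,345,180,380,215,18,'x2.png')
c=cam('scene');crop(c,200,200,360,340,5,'x3.png');
plan(*fx(.03,0),.2,0)"
```

```text
time: 49.65
tool_pos: [0.4237, 0.1001, 0.2358]
tool_rot: [-3.141, -0.002, 0.219]
contact_force: [0.4, -0.2, 0.0]
opening: 0.0493
delta [4.1, 9.74, 1.43] roll 2.14 | now [0.4227 0.102  0.2359] [-1.799e+02 -1.000e-01  1.290e+01] q6 1.4 open 0.0572 F [0.1 0.5 0.3] T [-0.1   0.19  0.  ] t 49.75
```

View pics/x1.png

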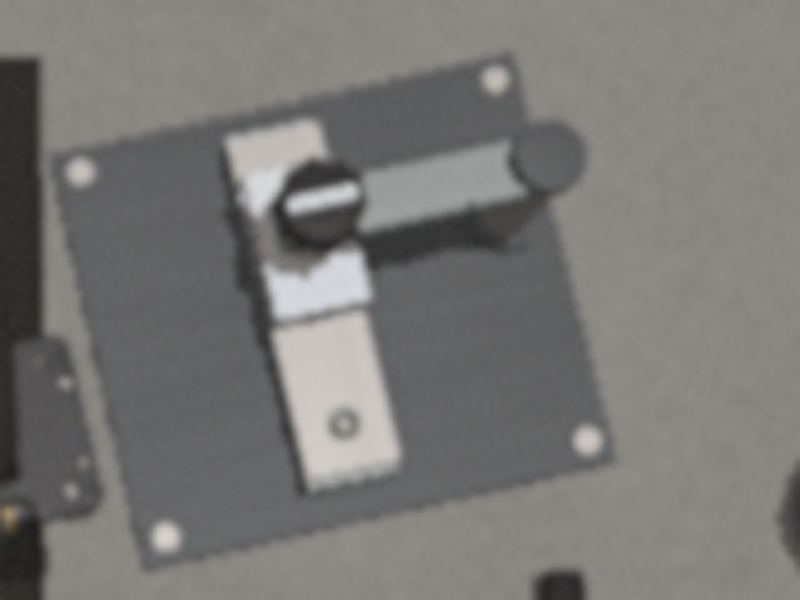

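View pics/x2.png

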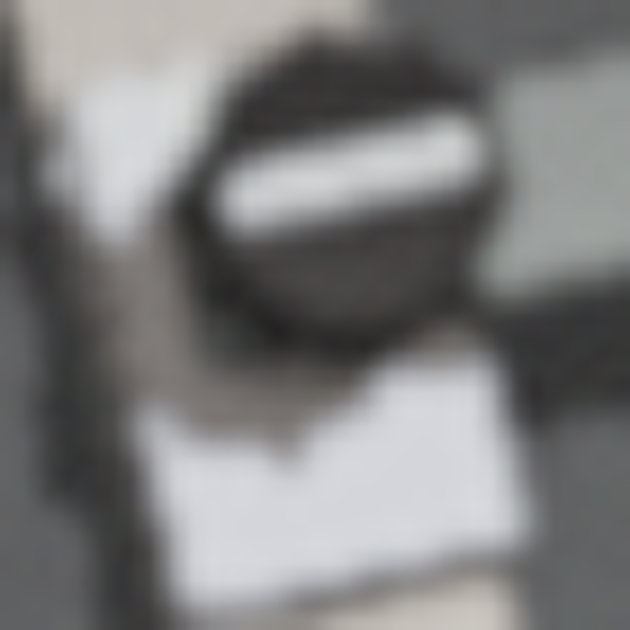

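View pics/x3.png

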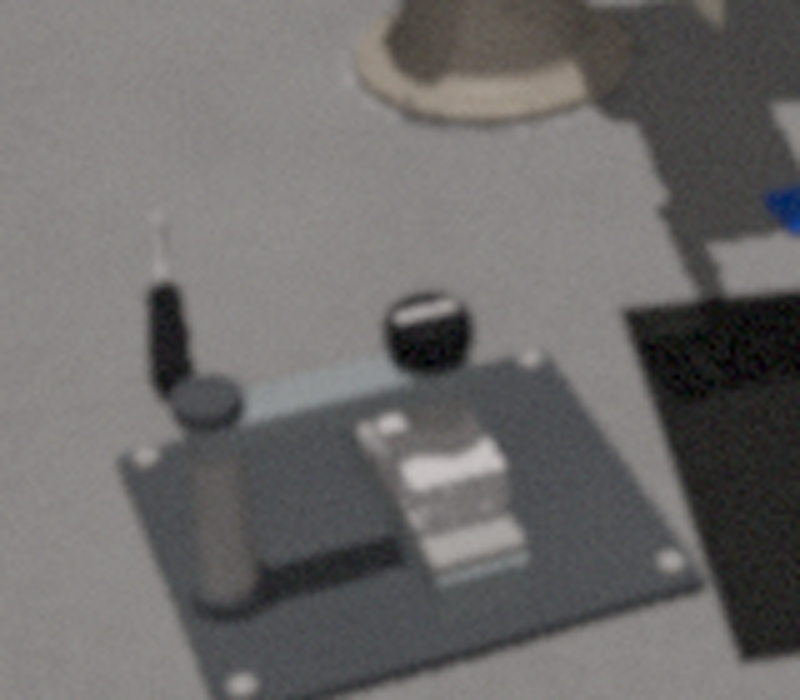

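```bash
python3 -c "
from h import *
c=cam()
k=lambda u,v:(u/18+345-.47,v/18+180-.47)
a=p2w(c,[k(235,207),k(470,143)],.16);d=a[1]-a[0];print(a,a.mean(0),np.degrees(np.arctan2(d[1],d[0]))+180)
plan(*fx(.03,0),.22,150)"
```

```text
[[ 0.57305839 -0.09663765  0.16      ]
 [ 0.5817539  -0.12902242  0.16      ]] [ 0.57740614 -0.11283004  0.16      ] 105.02975631461548
delta [4.07, 9.65, 0.65] roll -22.86 | now [0.4241 0.1001 0.2359] [ 1.80e+02 -1.00e-01  1.28e+01] q6 1.4 open 0.0609 F [-0.3 -0.2  0.2] T [-0.06  0.16  0.  ] t 49.8
```

```bash
python3 -m crank '{"claw":[0.75,0.75,0.75,0.75,0.75,0.75,0.75,0.75],"delta_pos":[[0,0,0],[0,0,0],[0,0,0],[0,0,0],[0,0,0],[0,0,0],[0,0,0],[0,0,0]],"roll":[-1.1,-2.2,-3.3,-4.4,-5.5,-6.6,-7.7,-8.8]}' 30
python3 -m crank '{"claw":[0.75,0.75,0.75,0.75,0.75,0.75,0.75,0.75],"delta_pos":[[0,0,0],[0,0,0],[0,0,0],[0,0,0],[0,0,0],[0,0,0],[0,0,0],[0,0,0]],"roll":[-1.1,-2.2,-3.3,-4.4,-5.5,-6.6,-7.7,-8.8]}'
python3 -c "
from h import *
plan(*fx(.03,0),.22,150)"
```

```text
time: 50.47
tool_pos: [0.4257, 0.097, 0.2352]
tool_rot: [3.14, -0.0, 1.145]
contact_force: [-0.2, -0.5, -0.4]
opening: 0.0692
time: 51.13
tool_pos: [0.4257, 0.097, 0.2352]
tool_rot: [3.141, 0.001, 2.066]
contact_force: [-0.4, 0.1, -0.5]
opening: 0.0689
delta [-10.25, 1.33, 0.62] roll -5.27 | now [0.4257 0.097  0.2352] [1.799e+02 1.000e-01 1.184e+02] q6 -0.45 open 0.0689 F [-0.4  0.1 -0.5] T [-0.08  0.03  0.01] t 51.13
```

```bash
python3 -m crank '{"claw":[0.75,0.75,0.75,0.75,0.75,0.75,0.75,0.75],"delta_pos":[[-1.2,0.1,0],[-2.6,0.3,0],[-4,0.5,0],[-5.5,0.7,0],[-7,0.9,0],[-8.5,1.1,0],[-9.7,1.2,0.3],[-10.25,1.3,0.6]],"roll":[-0.7,-1.4,-2.1,-2.8,-3.5,-4.2,-4.9,-5.2]}'
python3 -m crank '{"claw":[0.75,0.75,0.75,0.75,0.75,0.75,0.75,0.75],"delta_pos":[[0,0,0],[0,0,0],[0,0,0],[0,0,0],[0,0,0],[0,0,0],[0,0,0],[0,0,0]],"roll":[0,0,0,0,0,0,0,0]}'
python3 -c "
from h import *
plan(.577,-.1127,.142,150)"
```

```text
time: 51.8
tool_pos: [0.5763, -0.1179, 0.2199]
tool_rot: [-3.141, 0.003, 2.607]
contact_force: [-0.8, -0.1, 0.1]
opening: 0.0687
time: 52.47
tool_pos: [0.5745, -0.1118, 0.2199]
tool_rot: [3.141, 0.0, 2.608]
contact_force: [-0.3, -0.2, 0.9]
opening: 0.0689
delta [-0.1, 0.02, 3.12] roll -0.1 | now [ 0.5745 -0.1118  0.2199] [180.    0.  149.4] q6 -1.36 open 0.0689 F [-0.3 -0.2  0.9] T [ 0.05 -0.02  0.03] t 52.47
```

```bash
python3 -m crank '{"claw":[0.75,0.75,0.75,0.75,0.75,0.75,0.75,0.75],"delta_pos":[[-0.1,0.02,0.5],[-0.1,0.02,1],[-0.1,0.02,1.5],[-0.1,0.02,2],[-0.1,0.02,2.5],[-0.1,0.02,2.9],[-0.1,0.02,3.1],[-0.1,0.02,3.1]],"roll":[0,0,0,0,0,0,0,0]}'
python3 -m crank '{"claw":[0.4,0.4,0.4,0.4,0.4,0.4,0.4,0.4],"delta_pos":[[0,0,0],[0,0,0],[0,0,0],[0,0,0],[0,0,0],[0,0,0],[0,0,0],[0,0,0]],"roll":[0,0,0,0,0,0,0,0]}' 25
python3 -c "
from h import *
plan(.577,-.1127,.142,150)"
```

```text
time: 53.13
tool_pos: [0.5764, -0.1128, 0.1409]
tool_rot: [-3.141, -0.002, 2.607]
contact_force: [0.5, 0.4, -0.7]
opening: 0.0689
time: 53.8
tool_pos: [0.5774, -0.1114, 0.1427]
tool_rot: [3.139, -0.0, 2.608]
contact_force: [1.0, 6.9, 2.4]
opening: 0.0433
delta [-0.01, -0.05, 0.03] roll -0.1 | now [ 0.5774 -0.1114  0.1427] [179.8  -0.  149.4] q6 -1.36 open 0.0433 F [1.  6.9 2.4] T [ 1.08 -0.14  0.12] t 53.8
```

```bash
python3 -m crank '{"claw":[0.4,0.4,0.4,0.4,0.4,0.4,0.4,0.4],"delta_pos":[[0,0.03,0],[0,0.06,0],[0,0.06,0],[0,0.06,0],[0,0.06,0],[0,0.06,0],[0,0.06,0],[0,0.06,0]],"roll":[0,0,0.7,1.7,2.7,3.7,4.7,5.7]}'
python3 -c "
from h import *
plan(.577,-.1127,.142,150)"
```

```text
time: 54.47
tool_pos: [0.5777, -0.1115, 0.1427]
tool_rot: [3.141, -0.0, 2.005]
contact_force: [-2.6, 2.9, 5.0]
opening: 0.0434
delta [-0.03, -0.05, 0.03] roll -5.85 | now [ 0.5777 -0.1115  0.1427] [180.   -0.  114.9] q6 -0.76 open 0.0434 F [-2.6  2.9  5. ] T [0.41 0.38 0.12] t 54.47
```

```bash
for i in 1; do python3 -m crank '{"claw":[0.4,0.4,0.4,0.4,0.4,0.4,0.4,0.4],"delta_pos":[[0,0,0],[0,0,0],[0,0,0],[0,0,0],[0,0,0],[0,0,0],[0,0,0],[0,0,0]],"roll":[1,2,3,4,5,6,7,8]}'; done
python3 -c "
from h import *
plan(.577,-.1127,.142,150)"
python3 -m crank '{"claw":[0.4,0.4,0.4,0.4,0.4,0.4,0.4,0.4],"delta_pos":[[0,0,0],[0,0,0],[0,0,0],[0,0,0],[0,0,0],[0,0,0],[0,0,0],[0,0,0]],"roll":[1,2,3,4,5,6,7,8]}'
python3 -c "
from h import *
plan(.577,-.1127,.142,150)"
```

```text
time: 55.13
tool_pos: [0.5775, -0.1114, 0.1427]
tool_rot: [-3.141, -0.0, 1.168]
contact_force: [-3.9, 3.0, 5.0]
opening: 0.0431
delta [-0.05, 0.0, 0.03] roll -13.85 | now [ 0.5775 -0.1114  0.1427] [-180.    -0.    66.9] q6 0.08 open 0.0431 F [-3.9  3.   5. ] T [0.52 0.6  0.18] t 55.13
time: 55.8
tool_pos: [0.577, -0.1109, 0.1427]
tool_rot: [-3.14, 0.001, 0.33]
contact_force: [-4.9, 5.2, 5.9]
opening: 0.0433
delta [-0.02, 0.07, 0.03] roll -21.85 | now [ 0.577  -0.1109  0.1427] [-179.9    0.    18.9] q6 0.92 open 0.0433 F [-4.9  5.2  5.9] T [0.82 0.92 0.11] t 55.8
```

```bash
python3 -m crank '{"claw":[0.4,0.4,0.4,0.4,0.4,0.4,0.4,0.4],"delta_pos":[[0,0,0],[0,0,0],[0,0,0],[0,0,0],[0,0,0],[0,0,0],[0,0,0],[0,0,0]],"roll":[1,2,3,4,5,6,7,7]}'
python3 -c "
from h import *
plan(.577,-.1127,.142,150)"
python3 -m crank '{"claw":[0.6,0.75,0.75,0.75,0.75,0.75,0.75,0.75],"delta_pos":[[0,0,0],[0,0,0],[0,0,0],[0,0,-0.8],[0,0,-1.6],[0,0,-2.4],[0,0,-3.2],[0,0,-4]],"roll":[0,0,0,0,0,0,0,0]}'
python3 -c "
from h import *
plan(.42,.11,.25,150)"
```

```text
time: 56.47
tool_pos: [0.5771, -0.1103, 0.1427]
tool_rot: [-3.14, 0.002, -0.404]
contact_force: [-4.5, 6.5, 7.4]
opening: 0.0432
delta [0.04, 0.09, 0.03] roll -28.86 | now [ 0.5771 -0.1103  0.1427] [-1.799e+02  1.000e-01 -2.310e+01] q6 1.65 open 0.0432 F [-4.5  6.5  7.4] T [ 1.18  0.9  -0.13] t 56.47
time: 57.13
tool_pos: [0.5777, -0.1123, 0.2429]
tool_rot: [3.141, -0.0, -0.399]
contact_force: [0.9, -1.0, 0.3]
opening: 0.069
delta [-9.27, -5.74, -0.29] roll -28.81 | now [ 0.5777 -0.1123  0.2429] [180.   -0.  -22.8] q6 1.65 open 0.069 F [ 0.9 -1.   0.3] T [-0.03  0.14  0.04] t 57.13
```

```bash
python3 -m crank '{"claw":[0.75,0.75,0.75,0.75,0.75,0.75,0.75,0.75],"delta_pos":[[-1,-0.6,0],[-2.2,-1.3,0],[-3.4,-2,0],[-4.6,-2.7,0],[-5.8,-3.4,0],[-7,-4.1,0],[-8.2,-4.9,0],[-9.2,-5.7,0]],"roll":[-1,-2,-3,-4,-5,-6,-7,-8]}'
python3 -c "
from h import *
c=cam();crop(c,300,150,460,270,5,'y1.png');crop(c,345,180,380,215,18,'y2.png')
plan(*fx(.03,0),.2,150)"
```

```text
time: 57.8
tool_pos: [0.4196, 0.1096, 0.2422]
tool_rot: [3.141, -0.0, 0.444]
contact_force: [0.6, 0.9, -0.9]
opening: 0.069
delta [1.78, 10.93, 1.66] roll -20.67 | now [0.4171 0.1136 0.2423] [-179.8    0.    26. ] q6 1.2 open 0.0685 F [-3.4  3.1 -0. ] T [0.05 0.34 0.03] t 57.85
```

View pics/y2.png

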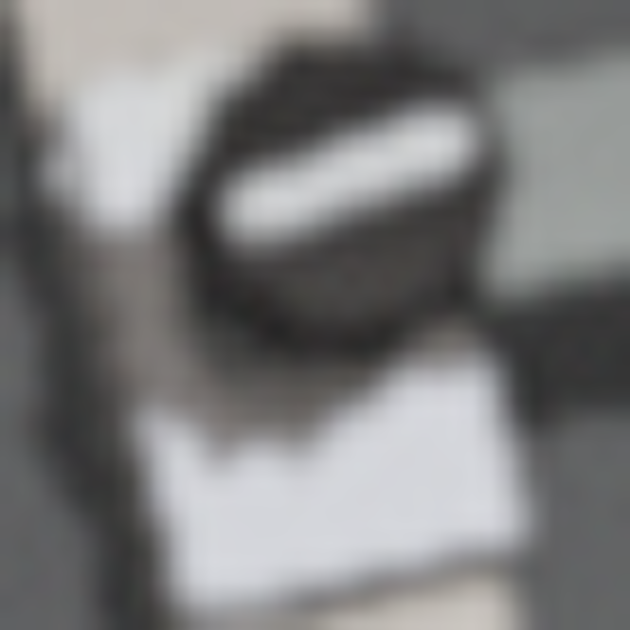

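View pics/y1.png

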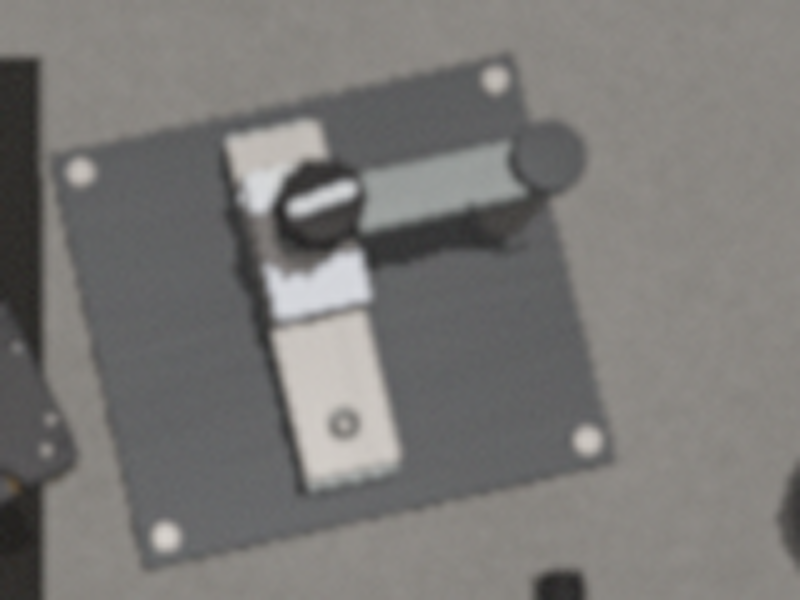

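```bash
python3 -m crank '{"claw":[0.75,0.75,0.75,0.75,0.75,0.75,0.75,0.75],"delta_pos":[[0,0,0],[0,0,0],[0,0,0],[0,0,0],[0,0,0],[0,0,0],[0,0,0],[0,0,0]],"roll":[-1.1,-2.2,-3.3,-4.4,-5.5,-6.6,-7.7,-8.8]}' 
python3 -c "
from h import *
plan(.577,-.111,.22,120)"
```

```text
time: 58.52
tool_pos: [0.4214, 0.1084, 0.2421]
tool_rot: [3.141, 0.0, 1.366]
contact_force: [0.4, -0.0, -0.3]
opening: 0.0689
delta [-7.33, 7.88, 0.89] roll -6.95 | now [0.4214 0.1084 0.2421] [180.    0.   78.3] q6 0.28 open 0.0689 F [ 0.4 -0.  -0.3] T [-0.12  0.05  0.1 ] t 58.52
```

```bash
python3 -m crank '{"claw":[0.75,0.75,0.75,0.75,0.75,0.75,0.75,0.75],"delta_pos":[[-0.8,0.9,0],[-1.8,1.9,0],[-2.8,3,0],[-3.8,4.1,0],[-4.9,5.2,0],[-5.9,6.3,0.3],[-6.8,7.3,0.6],[-7.33,7.88,0.89]],"roll":[-0.8,-1.7,-2.6,-3.5,-4.4,-5.3,-6.2,-6.95]}' 
python3 -m crank '{"claw":[0.75,0.75,0.75,0.75,0.75,0.75,0.75,0.75],"delta_pos":[[0,0,0],[0,0,0],[0,0,0],[0,0,0],[0,0,0],[0,0,0],[0,0,0],[0,0,0]],"roll":[0,0,0,0,0,0,0,0]}'
python3 -c "
from h import *
plan(.577,-.112,.142,120)"
```

```text
time: 59.18
tool_pos: [0.5772, -0.1153, 0.219]
tool_rot: [3.141, 0.002, 2.091]
contact_force: [-0.6, 0.1, -0.2]
opening: 0.0688
time: 59.85
tool_pos: [0.5755, -0.1111, 0.2202]
tool_rot: [3.141, 0.0, 2.089]
contact_force: [0.1, 0.1, -0.3]
opening: 0.0687
delta [-0.06, 0.03, 3.13] roll -0.05 | now [ 0.5755 -0.1111  0.2202] [180.    0.  119.7] q6 -0.84 open 0.0687 F [ 0.1  0.1 -0.3] T [-0.06  0.03  0.04] t 59.85
```

```bash
python3 -m crank '{"claw":[0.75,0.75,0.75,0.75,0.75,0.75,0.75,0.75],"delta_pos":[[-0.06,0.03,0.5],[-0.06,0.03,1],[-0.06,0.03,1.5],[-0.06,0.03,2],[-0.06,0.03,2.5],[-0.06,0.03,2.9],[-0.06,0.03,3.1],[-0.06,0.03,3.1]],"roll":[0,0,0,0,0,0,0,0]}'
python3 -m crank '{"claw":[0.4,0.4,0.4,0.4,0.4,0.4,0.4,0.4],"delta_pos":[[0,0,0],[0,0,0],[0,0,0],[0,0,0],[0,0,0],[0,0,0],[0,0,0],[0,0,0]],"roll":[0,0,0,0,0,0,0,0]}' 30
python3 -c "
from h import *
plan(.577,-.1127,.142,120)"
```

```text
time: 60.52
tool_pos: [0.5764, -0.1122, 0.1412]
tool_rot: [-3.14, -0.002, 2.089]
contact_force: [-0.4, 0.3, 0.2]
opening: 0.0687
time: 61.18
tool_pos: [0.5775, -0.1121, 0.1429]
tool_rot: [3.14, 0.001, 2.089]
contact_force: [1.6, 3.6, 4.0]
opening: 0.0435
delta [-0.01, -0.03, 0.04] roll -0.05 | now [ 0.5775 -0.1121  0.1429] [179.9   0.  119.7] q6 -0.84 open 0.0435 F [1.6 3.6 4. ] T [ 0.54 -0.3   0.12] t 61.18
```

```bash
python3 -m crank '{"claw":[0.4,0.4,0.4,0.4,0.4,0.4,0.4,0.4],"delta_pos":[[0,0,0],[0,0,0],[0,0,0],[0,0,0],[0,0,0],[0,0,0],[0,0,0],[0,0,0]],"roll":[1,2,3,4,5,6,7,8]}'
python3 -m crank '{"claw":[0.4,0.4,0.4,0.4,0.4,0.4,0.4,0.4],"delta_pos":[[0,0,0],[0,0,0],[0,0,0],[0,0,0],[0,0,0],[0,0,0],[0,0,0],[0,0,0]],"roll":[1,2,3,4,4,4,4,4]}'
python3 -c "
from h import *
plan(.577,-.1127,.142,120)"
```

```text
time: 61.85
tool_pos: [0.5764, -0.1122, 0.1429]
tool_rot: [-3.141, 0.0, 1.246]
contact_force: [-3.0, 3.7, 6.7]
opening: 0.0433
time: 62.52
tool_pos: [0.576, -0.1119, 0.1429]
tool_rot: [-3.14, 0.001, 0.832]
contact_force: [-3.1, 4.6, 8.9]
opening: 0.0431
delta [0.0, 0.05, 0.04] roll -12.06 | now [ 0.576  -0.1119  0.1429] [-179.9    0.    47.7] q6 0.42 open 0.0431 F [-3.1  4.6  8.9] T [ 0.62  0.85 -0.1 ] t 62.52
```

```bash
python3 -m crank '{"claw":[0.4,0.4,0.4,0.4,0.4,0.4,0.4,0.4],"delta_pos":[[0,0,0],[0,0,0],[0,0,0],[0,0,0],[0,0,0],[0,0,0],[0,0,0],[0,0,0]],"roll":[1,2,3,4,5,6,7,7]}'
python3 -c "
from h import *
plan(.577,-.1127,.142,120)"
python3 -m crank '{"claw":[0.6,0.75,0.75,0.75,0.75,0.75,0.75,0.75],"delta_pos":[[0,0,0],[0,0,0],[0,0,0],[0,0,-0.8],[0,0,-1.6],[0,0,-2.4],[0,0,-3.2],[0,0,-4]],"roll":[0,0,0,0,0,0,0,0]}'
python3 -c "
from h import *
plan(.42,.11,.25,5)"
```

```text
time: 63.18
tool_pos: [0.5755, -0.111, 0.1429]
tool_rot: [-3.139, 0.003, 0.094]
contact_force: [-5.7, 6.9, 9.4]
opening: 0.0432
delta [0.05, 0.07, 0.03] roll -19.1 | now [ 0.5755 -0.111   0.1429] [-179.9    0.2    5.4] q6 1.15 open 0.0432 F [-5.7  6.9  9.4] T [ 1.18  1.1  -0.03] t 63.18
time: 63.85
tool_pos: [0.5767, -0.1129, 0.2429]
tool_rot: [3.141, 0.001, 0.099]
contact_force: [0.3, 1.2, 0.4]
opening: 0.0687
delta [-5.36, -9.49, -0.28] roll 0.11 | now [ 0.5767 -0.1129  0.2429] [180.    0.    5.7] q6 1.15 open 0.0687 F [0.3 1.2 0.4] T [-0.    0.19 -0.03] t 63.85
```

Total so far 173 + 114 = 287° (expected 77° past touching). Check the bar.

```bash
python3 -m crank '{"claw":[0.75,0.75,0.75,0.75,0.75,0.75,0.75,0.75],"delta_pos":[[-0.6,-1.1,0],[-1.3,-2.3,0],[-2,-3.5,0],[-2.7,-4.7,0],[-3.4,-5.9,0],[-4.1,-7.1,0],[-4.8,-8.4,0],[-5.3,-9.4,0]],"roll":[-0.5,-1,-1.5,-2,-2.5,-3,-3.5,-4]}'
python3 -c "
from h import *
c=cam();crop(c,300,150,460,270,5,'z1.png');crop(c,345,180,380,215,18,'z2.png')
c=cam('scene');crop(c,240,240,320,320,8,'z3.png')"
```

```text
time: 64.52
tool_pos: [0.4201, 0.1096, 0.2422]
tool_rot: [-3.141, 0.0, 0.521]
contact_force: [1.1, 0.7, 0.1]
opening: 0.0689
```

View pics/z2.png

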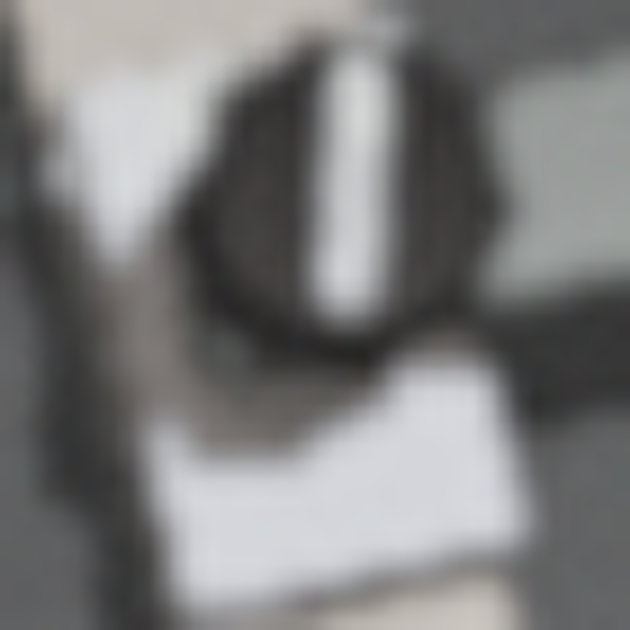

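View pics/z1.png

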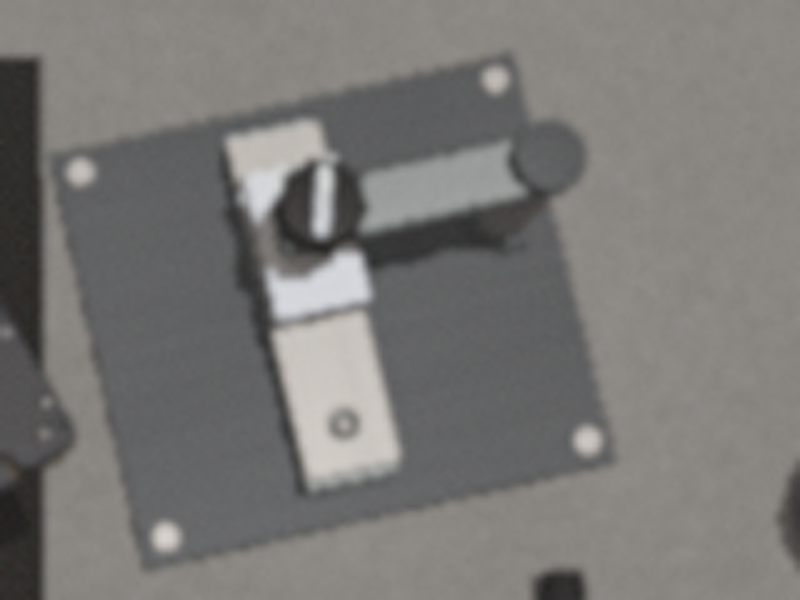

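View pics/z3.png

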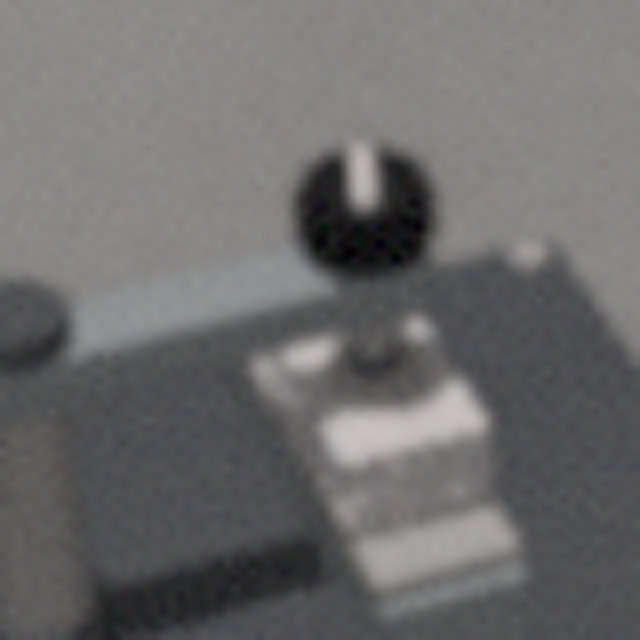

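```bash
python3 -c "
from h import *
plan(.577,-.112,.22,30)"
```

```text
delta [1.0, 10.86, 0.89] roll -0.0 | now [0.4197 0.1106 0.2424] [-180.    0.   30.] q6 1.13 open 0.069 F [ 0.5 -0.9 -0.4] T [-0.11  0.12  0.01] t 64.62
```

```bash
python3 -m crank '{"claw":[0.75,0.75,0.75,0.75,0.75,0.75,0.75,0.75],"delta_pos":[[0.1,1.1,0],[0.2,2.5,0],[0.4,4,0],[0.5,5.6,0],[0.7,7.2,0],[0.8,8.8,0.3],[0.9,10.2,0.6],[1,10.86,0.89]],"roll":[0,0,0,0,0,0,0,0]}' 
python3 -m crank '{"claw":[0.75,0.75,0.75,0.75,0.75,0.75,0.75,0.75],"delta_pos":[[0,0,0],[0,0,0],[0,0,0],[0,0,0],[0,0,0],[0,0,0],[0,0,0],[0,0,0]],"roll":[0,0,0,0,0,0,0,0]}'
python3 -c "
from h import *
plan(.577,-.112,.142,30)"
```

```text
time: 65.28
tool_pos: [0.5796, -0.1204, 0.2188]
tool_rot: [3.14, 0.001, 0.514]
contact_force: [-0.5, -0.2, -0.4]
opening: 0.0686
time: 65.95
tool_pos: [0.578, -0.1147, 0.2204]
tool_rot: [3.141, -0.0, 0.519]
contact_force: [-0.4, -0.3, 0.0]
opening: 0.0689
delta [0.02, -0.12, 3.14] roll -0.05 | now [ 0.578  -0.1147  0.2204] [180.   -0.   29.7] q6 0.73 open 0.0689 F [-0.4 -0.3  0. ] T [-0.07  0.17 -0.  ] t 65.95
```

```bash
python3 -m crank '{"claw":[0.75,0.75,0.75,0.75,0.75,0.75,0.75,0.75],"delta_pos":[[0.02,-0.12,0.5],[0.02,-0.12,1],[0.02,-0.12,1.5],[0.02,-0.12,2],[0.02,-0.12,2.5],[0.02,-0.12,2.9],[0.02,-0.12,3.1],[0.02,-0.12,3.1]],"roll":[0,0,0,0,0,0,0,0]}'
python3 -m crank '{"claw":[0.4,0.4,0.4,0.4,0.4,0.4,0.4,0.4],"delta_pos":[[0,0,0],[0,0,0],[0,0,0],[0,0,0],[0,0,0],[0,0,0],[0,0,0],[0,0,0]],"roll":[0,0,0,0,0,0,0,0]}' 30
python3 -m crank '{"claw":[0.4,0.4,0.4,0.4,0.4,0.4,0.4,0.4],"delta_pos":[[0,0,0],[0,0,0],[0,0,0],[0,0,0],[0,0,0],[0,0,0],[0,0,0],[0,0,0]],"roll":[0.5,1,1.5,2,2,2,2,2]}'
python3 -c "
from h import *
plan(.577,-.112,.142,30)"
python3 -m crank '{"claw":[0.6,0.75,0.75,0.75,0.75,0.75,0.75,0.75],"delta_pos":[[0,0,0],[0,0,0],[0,0,0],[0,0,-0.8],[0,0,-1.6],[0,0,-2.4],[0,0,-3.2],[0,0,-4]],"roll":[0,0,0,0,0,0,0,0]}'
python3 -c "
from h import *
plan(.42,.11,.25,18)"
```

```text
time: 66.62
tool_pos: [0.5764, -0.1121, 0.1414]
tool_rot: [-3.14, 0.001, 0.518]
contact_force: [-0.7, 0.1, 0.3]
opening: 0.0689
time: 67.28
tool_pos: [0.5764, -0.1111, 0.1431]
tool_rot: [-3.139, -0.0, 0.518]
contact_force: [-3.0, 5.2, 4.5]
opening: 0.0433
time: 67.95
tool_pos: [0.5764, -0.111, 0.1431]
tool_rot: [-3.139, 0.0, 0.309]
contact_force: [-2.7, 4.1, 3.2]
opening: 0.0434
delta [0.01, 0.05, 0.05] roll -2.05 | now [ 0.5764 -0.111   0.1431] [-179.9    0.    17.7] q6 0.94 open 0.0434 F [-2.7  4.1  3.2] T [ 0.88  0.64 -0.1 ] t 67.95
time: 68.62
tool_pos: [0.5769, -0.1126, 0.2435]
tool_rot: [3.141, -0.0, 0.308]
contact_force: [-0.3, -0.6, 0.1]
opening: 0.0688
delta [-3.28, -10.39, -0.26] roll -0.06 | now [ 0.5769 -0.1126  0.2435] [180.   -0.   17.7] q6 0.94 open 0.0688 F [-0.3 -0.6  0.1] T [-0.06  0.18 -0.04] t 68.62
```

```bash
python3 -m crank '{"claw":[0.75,0.75,0.75,0.75,0.75,0.75,0.75,0.75],"delta_pos":[[-0.4,-1.2,0],[-0.8,-2.5,0],[-1.2,-3.8,0],[-1.6,-5.2,0],[-2,-6.6,0],[-2.5,-8,0],[-2.9,-9.3,0],[-3.2,-10.3,0]],"roll":[0,0,0,0,0,0,0,0]}'
python3 -c "
from h import *
c=cam();crop(c,345,180,380,215,18,'z5.png');crop(c,300,150,500,310,4,'z6.png')
k=lambda u,v:(u/18+345-.47,v/18+180-.47)"
```

```text
time: 69.28
tool_pos: [0.4209, 0.1102, 0.2428]
tool_rot: [-3.141, -0.0, 0.309]
contact_force: [-0.2, -0.3, 0.2]
opening: 0.0691
```

View pics/z5.png

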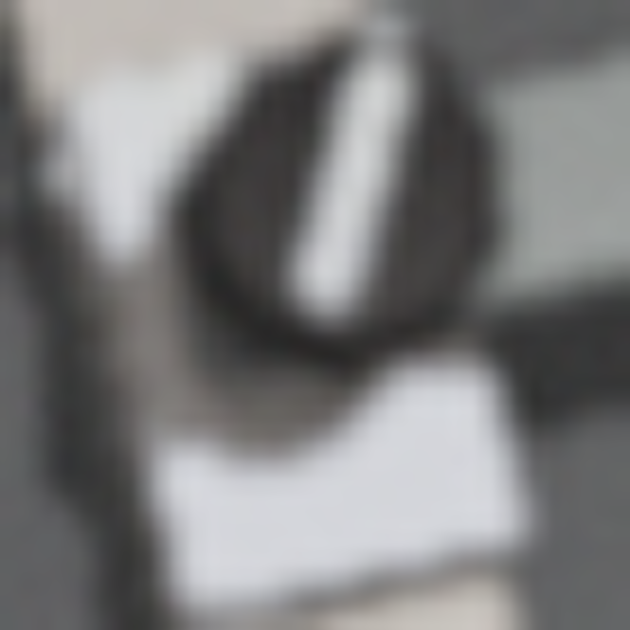

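View pics/z6.png

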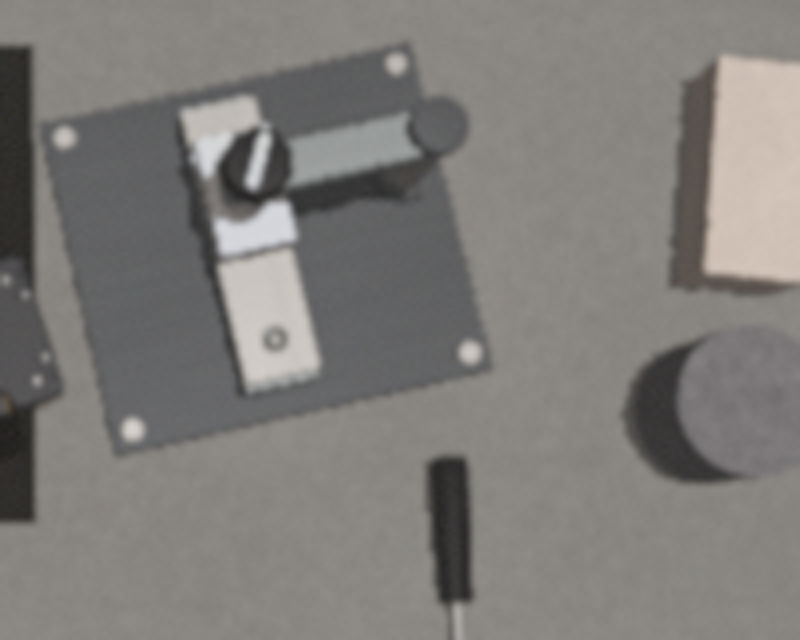

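```bash
python3 -c "
from cell import robot
print(robot.hand_in())"
```

```text
the job is handed in; nothing more can be done
None
```

The job is handed in at about 69 s of robot time. The hand-in gives no verdict, so what follows is my own last checks.

- **Strap:** it went onto the bed with its hole around the pin. In the last top image the two look concentric and the strap lies in line with the bed.
- **Blanks:** all four were gripped by their long sides and stacked on the marked rectangle, each set down within about 1 mm of the seat by the tool reading. They look square in the pictures.
- **Clamp arm:** I pushed it to its stop, where the force rose to 20 N with no further movement. Afterwards the pictures show it in line with the stop direction.
- **Knob:** I first wound it back to its zero stop, about 35°, because it did not start at zero. I judged the stop from a torque rise (0.46 against 0.12 N m) and the light bar lining up with the arm. I then turned it about 299° clockwise in three grips (bar angle 299°, tool readings 298 to 299°).
- **Foot pressure:** with the stack top at 80 mm, touching comes at 210°, so the knob is about 89° past touching. That is a calculated foot push of about 5.9 mm, since the foot itself was not measured. The scene image taken before the last 12° showed it on the top blank.
- **Things to leave alone:** nothing touched the carton, screwdriver or roll, and they look unmoved.

No check failed. The only disagreement was a few degrees: after the second grip the bar read about 290° against 286° by the tool, and at zero it read about 3° off the arm.

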